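# Ballast the tracked robot and strap it down

## Robot

A 6-joint arm with a two-finger parallel gripper is mounted at the origin on the work surface. World frame = base frame: x ahead of the robot, y to its left, z up, the work surface at z = 0. Lengths are in m, angles in degrees, forces in N, time in s.
With the tool pointing down it reaches from about 0.3 to 0.75 m from the base axis. Payload 8.5 kg.
Tool frame: the origin (TCP) lies on the centre line of the jaws, within the pads' length; the fingertips stand 14 mm ahead of it and the grasp point (between the pads) lies 5 mm behind it; z points along the fingers, y is the direction in which the jaws open and shut (so a half turn about z gives the same grasp; the last joint's range is limited). The gripper opens to 85 mm and grips with 20 to 120 N. Pads are 22 mm wide; open, the fingers measure 114 mm over their backs; the gripper's body (76 mm by 85 mm) begins 54 mm behind the grasp point. The pads swing forward as they close: fully open they stand 13 mm farther back than shut.
Start: joints at [53.268, 21.807, 74.336, -0, 83.858, -12.336], TCP at [0.227, 0.501, 0.245] pointing down, gripper open.
Joint ranges: [-178.18, 178.18], [-50.72, 133.34], [12.68, 142.11], [-81.47, 261.47], [9.98, 163.14], [-165.26, 165.26]. Speed limits (degrees/s): [136.94, 136.94, 180, 180, 180, 180].

## Interface

Orientations are given as a 3x3 rotation matrix whose columns are the frame's x, y, z axes.
In Python, from rig import env, optics, order, finder gives the robot as it stands.
- The arm moves only by the tool play_rows, never from a script. Its argument "commands" is a list of rows, each an object of numbers: "grip": the closure, from -1 (fully open) to 1 (shut); "x", "y", "z": the shift along the tool's x, y, z in m; "rx", "ry", "rz": the turn, a rotation vector about the tool's x, y, z in rad. A call has 1 to 12 rows; each row shifts and turns the commanded pose from where the row before left it, along the tool's axes as they then stand; what a row does not reach is not made up. A row lasts 1/8 s, in which the tool goes at most 62.5 mm and 10.7 degrees, less where a joint would pass 70% of its speed; a pose out of reach is approached as far as the arm can. A call is refused whole if a number of a shift passes 0.0625 or a number of a turn 0.188, either way. A call with a gripper value outside its range is refused whole. The fingers move at their own pace and stop on an object; "squeeze" is the grip in N (left out, the last holds). Time passes only in rows, so rows that do not move let the fingers close. It gives the time, the measured TCP pose, the force and the opening at its end, in the units of the state.
- env.observe(): the state, without advancing time (a new reading comes with each control period).
- optics.get_image(name): name is "scene" or "top" or "wrist"; returns a dict with "color" (384x512x3 uint8, blue, green, red), "range_z" (384x512 float32, m along the optical axis (not along the pixel's ray), 0 where there is no reading), "fov_y" (degrees; the focal length in pixels is half the picture's height over the tangent of half this angle, whatever the lens; pixels are square), "cx", "cy" (the principal point, pixels), "cam_to_world" (4x4, takes a point from camera to world coordinates). Camera axes: x right, y down, z forward; pixel columns grow to the right and rows downward; lengths in m; the calibration is good to about 2 mm. A picture is of the moment at which its call begins.
- order.close_job(): hands the job in, once; it reports no verdict.
Trained networks look in the newest picture that a camera, given by its name, has taken for a name from the list of things; names that differ only in an ending like _2 or _b are one class to them, and where a whole thing is asked for, a point or a joint stands for the part that bears it (a point fixed in the world has none). Each returns a list of dicts, best first, with "conf" (0 to 1); they miss things now and then, are a little off and sometimes report something else, mostly with a low value. They report only what shows in the picture. A call takes as long as a camera call. They do not tell look-alikes from the thing itself.
- finder.boxes_of(camera, thing): "point" ([x, y, z] in m, in world coordinates, good to about 4 mm: the middle of the surface that is visible of it).
The state is a dict: "time_s": time; "q": joint angles; "qvel": joint speeds; "joint_efforts": joint torques, N m; "position": TCP position; "tool_rot": TCP orientation; "ft_force": force on the tool from outside, world axes, zero at the start; "wrist_torque": the same for the moment, N m; "grip_width": finger opening in m.
Only numpy, scipy, OpenCV 4.12 (cv2) and the standard library are available. Lean on these libraries where they do the work, as an engineer would, in place of code of your own. Each camera call takes 0.05 s, during which the arm holds its last target.

## Task

Pull the speed slider on the little tracked robot all the way back to its stop first. Then thread every ballast plate lying on the bench over the two pins on the robot's deck, stacked flat, swing the keeper strap round on its loose bolt, over the plates, until its slot drops over the stud and it lies flat on both bosses, and last push the speed slider forward to its mark. Leave the tape, screwdriver and pliers alone.

Things in the scene. Friction and masses are not known exactly. Their poses are not given: they have to be found in the camera images.
- chassis: Fixed tracked robot, 224 mm long (x, forward) by 224 wide (y, its left); origin on the bench under its centre. White deck at height 45 mm between two flat track guards, tops at 95 mm, 40 mm wide, centred at y = +-92 mm, inner faces at +-72. On y = 0: two bosses, 22 mm thick, tops at 95 mm, at x = +-68 mm, two pins between. Ball eyes at x = 122 mm, under 50 mm high.
- pins (a point): Point on the deck (height 45 mm) midway between the two steel pins; x and y as the chassis. The pins are 8 mm thick, 46 mm tall, tapering over their top 9 mm to a blunt point, at x = -25 and +25 mm from this point. Five plates stack to 40 mm.
- loose_bolt (a point): Centre of the top of the rear boss (chassis x = -68 mm, height 95 mm), where the loose bolt stands: shank 7 mm thick, hexagonal head 20 mm across whose underside is 34 mm above the boss and whose top is 40 mm above it. The strap cannot come off it.
- stud (a point): Centre of the top of the front boss (chassis x = +68 mm, height 95 mm), where a headless stud 7 mm thick stands up 12 mm, its top 5 mm tapering.
- strap: Flat steel strap, 26 x 6 mm, x = -14 to 160 mm, about 0.12 kg, captive on the loose bolt. Origin: centre of its 11 mm square hole, on its underside; x towards the slot, z up. It starts swung to the robot's left, 66 to 100 degrees from chassis x, resting on the rear boss and left guard. It can be lifted up to 28 mm on the bolt and tilts on it.
- strap_tab (a point): Centre of the strap's upright black grip tab (34 mm along the strap, 10 mm thick across it, 30 mm tall, standing on the strap's upper face), at strap x = 100 mm, 21 mm above the strap's underside.
- strap_slot (a point): Centre of the strap's slot, at strap x = 136 mm on the underside. The slot goes through, 20 mm long along the strap and 11 mm wide, closed all round.
- speed (a joint): Travel of the speed slider, m: 0 at its rear stop, growing towards the robot's front (+chassis x), 0.080 at the front stop; its mark is at 0.050. It stays where it is left; about 1.5 N moves it.
- speed_top (a point): Centre of the top of the slider's black grip, a block 20 mm along the travel, 28 mm across it and 40 mm tall, on an aluminium track (130 x 40 x 14 mm) lying on the robot's right-hand guard. It moves with the joint.
- speed_mark (a point): Middle of the two black tick lines on the upper face of the track, one either side of the grip's path; the slider stands at its mark when the grip is centred between them (joint value 0.050).
- plate1: Dark steel ballast plate, one of three to five alike (None if absent), 76 x 30 x 8 mm, about 0.11 kg, flat on the bench at the start. Origin at its middle (4 mm above its underside); x along the 76 mm, z through the thickness. Two 12 mm through holes on its x axis, 25 mm either side of the origin; either end and either face may be used.
- plate2: Dark steel ballast plate, one of three to five alike (None if absent), 76 x 30 x 8 mm, about 0.11 kg, flat on the bench at the start. Origin at its middle (4 mm above its underside); x along the 76 mm, z through the thickness. Two 12 mm through holes on its x axis, 25 mm either side of the origin; either end and either face may be used.
- plate3: Dark steel ballast plate, one of three to five alike (None if absent), 76 x 30 x 8 mm, about 0.11 kg, flat on the bench at the start. Origin at its middle (4 mm above its underside); x along the 76 mm, z through the thickness. Two 12 mm through holes on its x axis, 25 mm either side of the origin; either end and either face may be used.
- plate4: Dark steel ballast plate, one of three to five alike (None if absent), 76 x 30 x 8 mm, about 0.11 kg, flat on the bench at the start. Origin at its middle (4 mm above its underside); x along the 76 mm, z through the thickness. Two 12 mm through holes on its x axis, 25 mm either side of the origin; either end and either face may be used.
- plate5: Dark steel ballast plate, one of three to five alike (None if absent), 76 x 30 x 8 mm, about 0.11 kg, flat on the bench at the start. Origin at its middle (4 mm above its underside); x along the 76 mm, z through the thickness. Two 12 mm through holes on its x axis, 25 mm either side of the origin; either end and either face may be used.
- tape: Bystander: black roll of tape, 90 mm across, 24 mm high, lying flat to the left; origin at the centre of its underside.
- driver: Bystander: screwdriver, 200 mm long, lying to the left of the robot; origin below its middle.
- pliers: Bystander: pliers with blue handles, about 140 mm long, 10 mm high, lying at the far right; origin below the joint.
Mind the look-alikes: they are no part of the job. Leave any green or orange look-alike of the plate1 alone.

How it is judged:
By the outcome, as a careful person would: the job done as asked, in the order asked, and still so for the second after the job is handed in, with the robot touching nothing.
Of plate1, plate2, plate3, plate4, plate5 only 3 to 5 are there at a start; the rules pass over those that are not, and their reading is None.
At some moment in a run one of plate1, plate2, plate3, plate4, plate5 may be knocked a few centimetres aside while the robot is not near it.
Once in a run the grip may slacken for a moment while it holds something.
It also fails if it takes over 210 s, if anything falls off the work surface, if the arm or the gripper's body presses on something with over 40 N, if the wrist force passes 120 N, or if a joint passes its speed limit or range.

## Working session

There is one attempt and no reset: what is moved stays moved. The work goes in short steps, Python scripts to look and compute and a tool call to move; the robot and the scene stay as the last step left them, time stands still between calls to the robot, and variables do not carry over. Pictures are saved under pics/ and viewed, and the job is handed in when it is done.

Besides the shell and the picture viewer there is one more tool, called after ">>>" as a command line: name --argument value ..., lists and objects as JSON in quotes. play_rows: Moves the arm, as the interface text tells. Its arguments: {"type":"object","properties":{"commands":{"type":"array"},"squeeze":{"type":"number"}},"required":["commands"]}

```bash
ls; mkdir -p pics; cat > h.py <<'E'
import numpy as np, cv2
from rig import env, optics, order, finder
def cam(name):
    im=optics.get_image(name); h,w=im["color"].shape[:2]
    f=h/2/np.tan(np.radians(im["fov_y"]/2)); im["f"]=f; return im
def px2w(im,u,v,z=None):
    T=np.array(im["cam_to_world"]); 
    d=np.array([(u-im["cx"])/im["f"],(v-im["cy"])/im["f"],1.0])
    if z is None:
        r=im["range_z"][int(round(v)),int(round(u))]
        return T[:3,:3]@(d*r)+T[:3,3]
    dw=T[:3,:3]@d; s=(z-T[2,3])/dw[2]; return T[:3,3]+s*dw
def cloud(im):
    h,w=im["range_z"].shape; u,v=np.meshgrid(np.arange(w),np.arange(h)); r=im["range_z"]
    p=np.stack([(u-im["cx"])/im["f"]*r,(v-im["cy"])/im["f"]*r,r],-1)
    T=np.array(im["cam_to_world"]); return p@T[:3,:3].T+T[:3,3]
def w2px(im,p):
    T=np.linalg.inv(np.array(im["cam_to_world"])); q=T[:3,:3]@np.array(p)+T[:3,3]
    return q[:2]/q[2]*im["f"]+[im["cx"],im["cy"]]
E
python3 - <<'E'
from h import *
print(env.observe())
for n in ["scene","top","wrist"]:
    im=cam(n); print(n,im["f"],np.round(im["cam_to_world"],3).tolist()); cv2.imwrite(f"pics/{n}0.png",im["color"])
E
```

```text
pics
{'time_s': 0.0, 'q': array([ 5.32690818e+01,  2.18425246e+01,  7.43856764e+01,  2.88442510e-04,
        8.38574132e+01, -1.23362928e+01]), 'qvel': array([-0.08176888, -0.0109896 , -0.04028399,  0.02347584, -0.00291739,
        0.0171651 ]), 'joint_efforts': array([ 9.26298952e-06, -4.48455906e+01, -2.31281680e+01, -1.70951698e-04,
        4.72015963e-03, -2.54394330e-06]), 'position': array([0.22699905, 0.50067124, 0.24469195]), 'tool_rot': array([[-9.10722039e-01,  4.13018840e-01, -8.97659223e-04],
       [ 4.13019689e-01,  9.10721313e-01, -1.19457758e-03],
       [ 3.24134340e-04, -1.45867906e-03, -9.99998884e-01]]), 'ft_force': array([ 0.67178933, -0.82718326,  0.97022473]), 'wrist_torque': array([-0.04701402, -0.02163738, -0.02525288]), 'grip_width': 0.08557060525533557}
scene 486.9788893739216 [[-0.654, 0.529, -0.541, 1.38], [0.757, 0.461, -0.464, 0.781], [0.004, -0.713, -0.701, 1.23], [0.0, 0.0, 0.0, 1.0]]
top 368.52369860530007 [[0.009, -0.989, 0.149, 0.38], [-1.0, -0.008, 0.008, 0.03], [-0.006, -0.149, -0.989, 1.075], [0.0, 0.0, 0.0, 1.0]]
wrist 274.9222763579417 [[0.413, 0.873, 0.261, 0.161], [0.911, -0.395, -0.119, 0.532], [-0.0, 0.287, -0.958, 0.373], [0.0, 0.0, 0.0, 1.0]]
```

View pics/scene0.png

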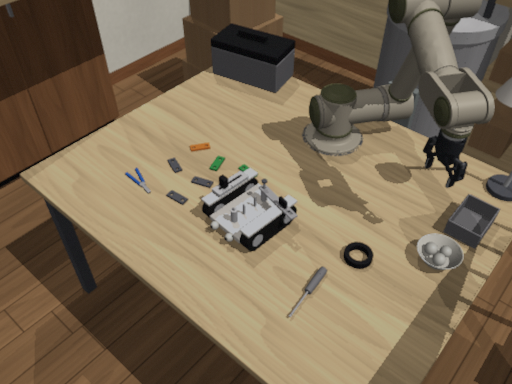

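View pics/top0.png

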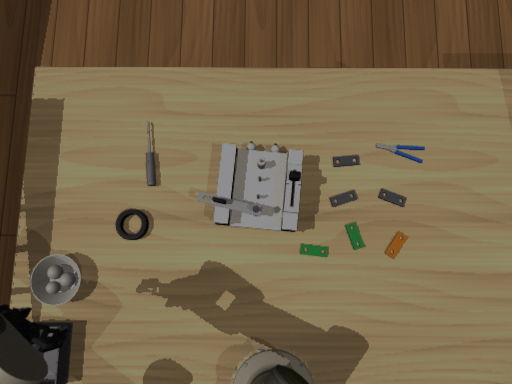

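View pics/wrist0.png

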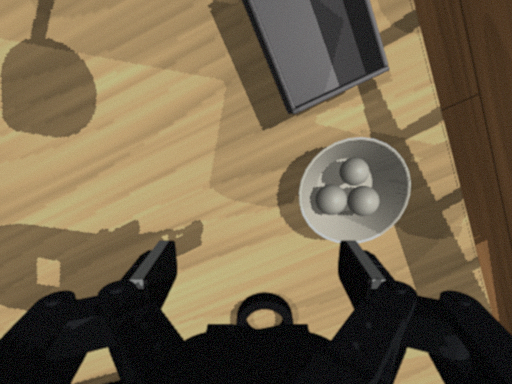

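```bash
python3 - <<'E'
from h import *
for c in ["top","scene"]:
  cam(c)
  for t in ["chassis","plate1","speed_top","speed_mark","strap_tab","strap_slot","loose_bolt","stud","pins","tape","driver","pliers"]:
    print(c,t,[(np.round(d["point"],3).tolist(),round(d["conf"],2)) for d in finder.boxes_of(c,t)])
E
```

```text
top chassis [([0.562, 0.04, 0.045], 0.91)]
top plate1 [([0.405, -0.348, 0.006], 0.85), ([0.388, -0.113, 0.009], 0.73), ([0.428, -0.231, 0.009], 0.64), ([0.538, -0.196, 0.011], 0.51), ([0.541, -0.342, 0.009], 0.5)]
top speed_top [([0.453, 0.406, 0.026], 0.67), ([0.576, -0.051, 0.148], 0.42)]
top speed_mark [([0.558, 0.037, 0.044], 0.86)]
top strap_tab [([0.508, 0.118, 0.101], 0.72)]
top strap_slot [([0.512, 0.12, 0.102], 0.75)]
top loose_bolt [([0.566, 0.037, 0.049], 0.65)]
top stud [([0.56, 0.038, 0.049], 0.7)]
top pins [([0.566, 0.039, 0.046], 0.95)]
top tape [([0.453, 0.406, 0.022], 0.97), ([0.572, -0.05, 0.151], 0.45)]
top driver [([0.541, -0.343, 0.009], 0.5)]
top pliers [([0.689, -0.385, 0.008], 0.91)]
scene chassis [([0.58, 0.041, 0.058], 0.69)]
scene plate1 [([0.65, -0.212, 0.009], 0.71), ([0.404, -0.346, 0.011], 0.57), ([0.69, -0.378, 0.011], 0.53), ([0.542, -0.339, 0.012], 0.51), ([0.537, -0.198, 0.009], 0.49)]
scene speed_top [([0.581, -0.05, 0.14], 0.6)]
scene speed_mark [([0.582, 0.043, 0.057], 0.62)]
scene strap_tab [([0.509, 0.133, 0.101], 0.69), ([0.581, 0.042, 0.056], 0.55)]
scene strap_slot [([0.512, 0.14, 0.103], 0.6)]
scene loose_bolt [([0.579, 0.045, 0.056], 0.88)]
scene stud [([0.584, 0.043, 0.058], 0.86)]
scene pins [([0.581, 0.045, 0.059], 0.98)]
scene tape [([0.463, 0.412, 0.027], 0.94), ([0.582, 0.044, 0.059], 0.61)]
scene driver [([0.638, 0.365, 0.024], 0.88)]
scene pliers [([0.585, 0.043, 0.054], 0.72), ([0.689, -0.376, 0.012], 0.45), ([0.465, 0.414, 0.024], 0.35)]
```

The top view shows the dark plates at (346,161), (343,198) and (392,198). The look-alikes are green at (314,250) and (355,236), and orange at (396,245). I'll choose only the three dark ones and check them in a close crop.

```bash
python3 - <<'E'
from h import *
im=cam("top"); c=im["color"]
np.savez("top0.npz",**{k:np.array(v) for k,v in im.items()})
a=cv2.resize(c[135:245,205:315],(590,590),interpolation=cv2.INTER_CUBIC)
cv2.imwrite("pics/ch.png",a)
b=cv2.resize(c[145:265,295:415],(590,590),interpolation=cv2.INTER_CUBIC)
cv2.imwrite("pics/pl.png",b)
P=cloud(im)
hsv=cv2.cvtColor(c,cv2.COLOR_BGR2HSV)
m=((P[...,2]<0.02)&(hsv[...,2]<100)&(hsv[...,1]<110)).astype(np.uint8)
m[:,:325]=0; m[:145]=0; m[230:]=0
cs,_=cv2.findContours(m,cv2.RETR_EXTERNAL,cv2.CHAIN_APPROX_NONE)
for k in cs:
    if cv2.contourArea(k)<60: continue
    w=np.array([px2w(im,u,v,0.008)[:2] for u,v in k[:,0]],np.float32)
    r=cv2.minAreaRect(w*1000); bx=cv2.boxPoints(r)
    print(np.round(r[0],1),np.round(r[1],1),r[2], [np.round(e,0).tolist() for e in (bx[1]-bx[0],bx[2]-bx[1])])
E
```

```text
[ 538.5 -204.6] [30.5 80.1] 18.9619083404541 [[26.0, -76.0], [29.0, 10.0]]
[ 541.8 -346.4] [79.8 31.6] 69.23297119140625 [[30.0, -11.0], [28.0, 75.0]]
[ 651.4 -214.6] [31.3 79.4] 5.764036178588867 [[8.0, -79.0], [31.0, 3.0]]
```

View pics/ch.png

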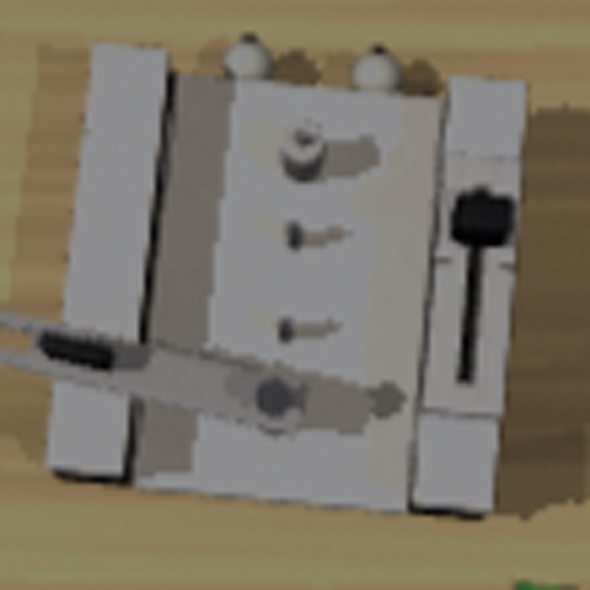

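View pics/pl.png

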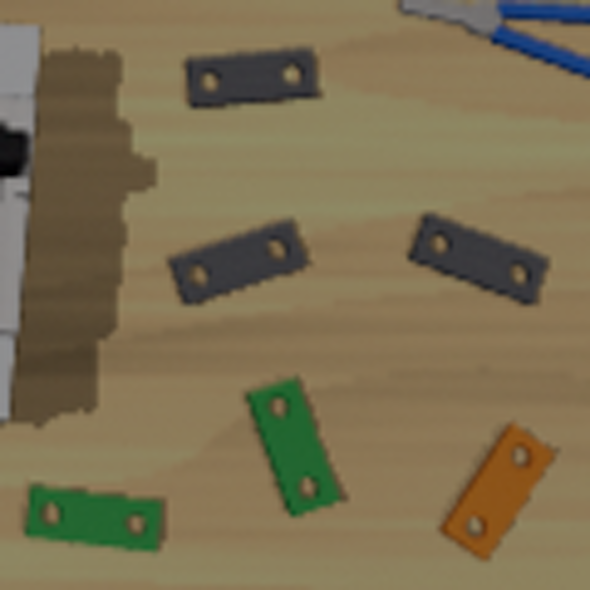

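```bash
cat >> h.py <<'E'
def yawof(R): return np.degrees(np.arctan2(R[1,0],R[0,0]))
def plan(pos,yaw,n=None,prev=None):
    """print equal rows: turn about tool z and shift, so that world path is straight"""
    s=env.observe(); R=np.array(s["tool_rot"]); p=np.array(s["position"])
    Rt=np.array([[np.cos(a:=np.radians(yaw)),np.sin(a),0],[np.sin(a),-np.cos(a),0],[0,0,-1]])
    from scipy.spatial.transform import Rotation as Ro
    rv=Ro.from_matrix(R.T@Rt).as_rotvec()
    d=np.array(pos)-p
    n=n or int(max(np.ceil(np.linalg.norm(d)/0.06),np.ceil(np.linalg.norm(rv)/0.18),1))
    print("t",s["time_s"],"pos",np.round(p,4),"yaw",round(yawof(R),2),"delta",np.round(d,4),"n",n)
    Rc=R.copy(); rows=[]
    for i in range(n):
        sh=Rc.T@(d/n); rows.append([round(float(v),4) for v in sh]+[round(float(v),4) for v in rv/n])
        Rc=Rc@Ro.from_rotvec(rv/n).as_matrix()
    print("\n".join('{"x":%g,"y":%g,"z":%g,"rx":%g,"ry":%g,"rz":%g},'%tuple(r) for r in rows))
E
python3 - <<'E'
from h import *
im=cam("top"); P=cloud(im).reshape(-1,3)
g=P[(P[:,2]>0.088)&(P[:,2]<0.101)&(P[:,0]>.4)&(P[:,0]<.72)&(abs(P[:,1]-.035)<.16)]
for s,sel in (("R",g[:,1]<-0.03),("L",g[:,1]>0.1)):
    q=g[sel]; r=cv2.minAreaRect((q[:,:2]*1000).astype(np.float32)); print(s,r,len(q))
w=P[(P[:,2]>0.14)&(P[:,2]<.16)&(P[:,0]>.4)&(P[:,0]<.72)&(abs(P[:,1]-.035)<.16)]
print(w.mean(0),w.min(0),w.max(0),len(w))
plan([.56,0.03,.33],85)
E
```

```text
R ((551.1006469726562, -49.11723709106445), (39.68278503417969, 220.03799438476562), 85.03385162353516) 418
L ((566.0155029296875, 148.7178955078125), (220.7777862548828, 91.04328918457031), 1.1651298999786377) 1122
[ 0.57780939 -0.0513232   0.14953124] [ 0.56883494 -0.06455544  0.14049355] [ 0.58968929 -0.03851591  0.15374659] 85
t 1.55 pos [0.2272 0.5009 0.2453] yaw 155.6 delta [ 0.3328 -0.4709  0.0847] n 10
{"x":-0.0498,"y":-0.0291,"z":-0.0085,"rx":-0,"ry":0,"rz":0.1232},
{"x":-0.053,"y":-0.0228,"z":-0.0085,"rx":-0,"ry":0,"rz":0.1232},
{"x":-0.0554,"y":-0.0161,"z":-0.0085,"rx":-0,"ry":0,"rz":0.1232},
{"x":-0.0569,"y":-0.0092,"z":-0.0085,"rx":-0,"ry":0,"rz":0.1232},
{"x":-0.0576,"y":-0.0021,"z":-0.0085,"rx":-0,"ry":0,"rz":0.1232},
{"x":-0.0574,"y":0.005,"z":-0.0085,"rx":-0,"ry":0,"rz":0.1232},
{"x":-0.0564,"y":0.012,"z":-0.0085,"rx":-0,"ry":0,"rz":0.1232},
{"x":-0.0545,"y":0.0188,"z":-0.0085,"rx":-0,"ry":0,"rz":0.1232},
{"x":-0.0518,"y":0.0254,"z":-0.0085,"rx":-0,"ry":0,"rz":0.1232},
{"x":-0.0483,"y":0.0316,"z":-0.0085,"rx":-0,"ry":0,"rz":0.1232},
```

>>> play_rows --commands '[{"x": -0.0498, "y": -0.0291, "z": -0.0085, "rz": 0.1232, "grip": -1}, {"x": -0.053, "y": -0.0228, "z": -0.0085, "rz": 0.1232}, {"x": -0.0554, "y": -0.0161, "z": -0.0085, "rz": 0.1232}, {"x": -0.0569, "y": -0.0092, "z": -0.0085, "rz": 0.1232}, {"x": -0.0576, "y": -0.0021, "z": -0.0085, "rz": 0.1232}, {"x": -0.0574, "y": 0.005, "z": -0.0085, "rz": 0.1232}, {"x": -0.0564, "y": 0.012, "z": -0.0085, "rz": 0.1232}, {"x": -0.0545, "y": 0.0188, "z": -0.0085, "rz": 0.1232}, {"x": -0.0518, "y": 0.0254, "z": -0.0085, "rz": 0.1232}, {"x": -0.0483, "y": 0.0316, "z": -0.0085, "rz": 0.1232}, {"x": 0}]'

```text
invalid input at $.commands[0]: expected keys grip, x, y, z, rx, ry, rz
```

```bash
python3 - <<'E'
from h import *
s=env.observe();print(s["time_s"],s["position"],yawof(s["tool_rot"]),s["q"])
im=cam("wrist"); cv2.imwrite("pics/w1.png",im["color"])
P=cloud(im).reshape(-1,3)
w=P[(P[:,2]>0.14)&(P[:,2]<.16)&(P[:,0]>.4)&(P[:,0]<.72)&(P[:,1]<0)]
print(w.mean(0),w.min(0),w.max(0),len(w))
for lo,hi in ((.09,.1),(.104,.114)):
  g=P[(P[:,2]>lo)&(P[:,2]<hi)&(P[:,0]>.4)&(P[:,0]<.72)&(P[:,1]<-.02)&(P[:,1]>-.11)]
  print(cv2.minAreaRect((g[:,:2]*1000).astype(np.float32)),np.median(g[:,2]))
E
```

```text
1.55 [0.22718108 0.50087087 0.24531318] 155.60302706515375 [ 5.32665263e+01  2.18079552e+01  7.43352291e+01 -3.11273878e-04
  8.38585654e+01 -1.23364674e+01]<stdin>:6: RuntimeWarning: Mean of empty slice.
  ret = um.true_divide(
Traceback (most recent call last):
ValueError: zero-size array to reduction operation minimum which has no identity
```

View pics/w1.png

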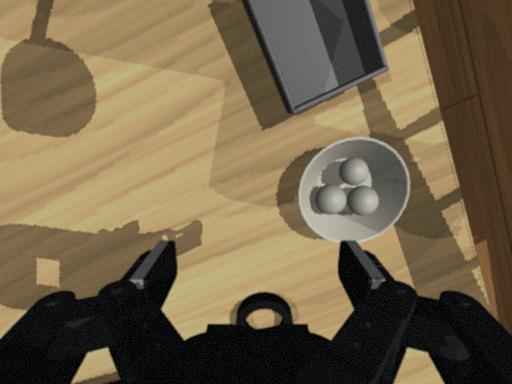

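>>> play_rows --commands '[{"x": -0.0498, "y": -0.0291, "z": -0.0085, "rx": 0, "ry": 0, "rz": 0.1232, "grip": -1}, {"x": -0.053, "y": -0.0228, "z": -0.0085, "rx": 0, "ry": 0, "rz": 0.1232, "grip": -1}, {"x": -0.0554, "y": -0.0161, "z": -0.0085, "rx": 0, "ry": 0, "rz": 0.1232, "grip": -1}, {"x": -0.0569, "y": -0.0092, "z": -0.0085, "rx": 0, "ry": 0, "rz": 0.1232, "grip": -1}, {"x": -0.0576, "y": -0.0021, "z": -0.0085, "rx": 0, "ry": 0, "rz": 0.1232, "grip": -1}, {"x": -0.0574, "y": 0.005, "z": -0.0085, "rx": 0, "ry": 0, "rz": 0.1232, "grip": -1}, {"x": -0.0564, "y": 0.012, "z": -0.0085, "rx": 0, "ry": 0, "rz": 0.1232, "grip": -1}, {"x": -0.0545, "y": 0.0188, "z": -0.0085, "rx": 0, "ry": 0, "rz": 0.1232, "grip": -1}, {"x": -0.0518, "y": 0.0254, "z": -0.0085, "rx": 0, "ry": 0, "rz": 0.1232, "grip": -1}, {"x": -0.0483, "y": 0.0316, "z": -0.0085, "rx": 0, "ry": 0, "rz": 0.1232, "grip": -1}, {"x": 0, "y": 0, "z": 0, "rx": 0, "ry": 0, "rz": 0, "grip": -1}]'

```text
time_s: 2.98
position: [0.5618, 0.0269, 0.3297]
tool_rot: [[0.092, 0.996, -0.0], [0.996, -0.092, -0.0], [-0.0, -0.0, -1.0]]
ft_force: [0.3, -0.2, 0.3]
grip_width: 0.0853
```

```bash
python3 - <<'E'
from h import *
s=env.observe();print(s["time_s"],s["position"],yawof(s["tool_rot"]),s["q"])
im=cam("wrist"); cv2.imwrite("pics/w1.png",im["color"])
P=cloud(im).reshape(-1,3)
w=P[(P[:,2]>0.14)&(P[:,2]<.16)&(P[:,0]>.4)&(P[:,0]<.72)&(P[:,1]<0)]
if len(w):print(w.mean(0),w.min(0),w.max(0),len(w))
for lo,hi in ((.09,.1),(.104,.114)):
  g=P[(P[:,2]>lo)&(P[:,2]<hi)&(P[:,0]>.4)&(P[:,0]<.72)&(P[:,1]<-.02)&(P[:,1]>-.11)]
  if len(g):print(cv2.minAreaRect((g[:,:2]*1000).astype(np.float32)),np.median(g[:,2]))
E
```

```text
2.975 [0.56178183 0.02690987 0.32973252] 84.70819543437561 [-9.30684444e+00  2.06400496e+01  6.23619155e+01 -2.18209720e-02
  9.70042403e+01 -4.01769819e+00]
[ 0.57857156 -0.04781231  0.14778557] [ 0.56836867 -0.06378124  0.14033824] [ 0.58884444 -0.0352961   0.15040393] 348
((550.5648193359375, -46.699737548828125), (39.473663330078125, 219.4684295654297), 84.84934997558594) 0.09427022759969561
((550.6050415039062, -47.324485778808594), (40.23823928833008, 129.98817443847656), 85.06510925292969) 0.10836812451577083
```

View pics/w1.png

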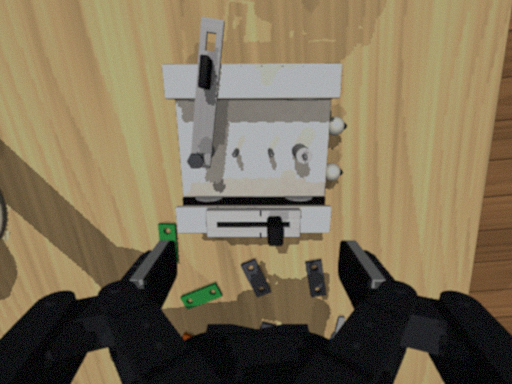

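```bash
python3 - <<'E'
from h import *
plan([.5786,-0.0495,.200],85)
E
```

```text
t 3.025 pos [0.5607 0.0288 0.3298] yaw 84.9 delta [ 0.0179 -0.0783 -0.1298] n 3
{"x":-0.0255,"y":0.0083,"z":0.0433,"rx":-0.0003,"ry":-0.0001,"rz":-0.0006},
{"x":-0.0255,"y":0.0083,"z":0.0433,"rx":-0.0003,"ry":-0.0001,"rz":-0.0006},
{"x":-0.0255,"y":0.0082,"z":0.0433,"rx":-0.0003,"ry":-0.0001,"rz":-0.0006},
```

>>> play_rows --commands '[{"x": -0.0255, "y": 0.0083, "z": 0.0433, "rx": 0, "ry": 0, "rz": 0, "grip": -0.2}, {"x": -0.0255, "y": 0.0083, "z": 0.0433, "rx": 0, "ry": 0, "rz": 0, "grip": -0.2}, {"x": -0.0255, "y": 0.0083, "z": 0.0433, "rx": 0, "ry": 0, "rz": 0, "grip": -0.2}, {"x": 0, "y": 0, "z": 0, "rx": 0, "ry": 0, "rz": 0, "grip": -0.2}, {"x": 0, "y": 0, "z": 0.034, "rx": 0, "ry": 0, "rz": 0, "grip": -0.2}, {"x": 0, "y": 0, "z": 0.034, "rx": 0, "ry": 0, "rz": 0, "grip": -0.2}, {"x": 0, "y": 0, "z": 0, "rx": 0, "ry": 0, "rz": 0, "grip": -0.2}, {"x": 0, "y": 0, "z": 0, "rx": 0, "ry": 0, "rz": 0, "grip": -0.2}]' --squeeze 25

```text
time_s: 4.03
position: [0.5791, -0.0477, 0.1348]
tool_rot: [[0.086, 0.996, 0.003], [0.996, -0.086, -0.001], [-0.001, 0.003, -1.0]]
ft_force: [0.4, 0.1, -0.5]
grip_width: 0.0514
```

```bash
python3 - <<'E'
from h import *
s=env.observe();print(s["time_s"],s["position"],yawof(s["tool_rot"]),s["ft_force"],s["grip_width"])
im=cam("wrist"); cv2.imwrite("pics/w2.png",im["color"])
E
```

```text
4.025 [ 0.57912687 -0.04767574  0.13481324] 85.08650523808689 [ 0.40266944  0.07863484 -0.46962835] 0.051403963787005534
```

View pics/w2.png

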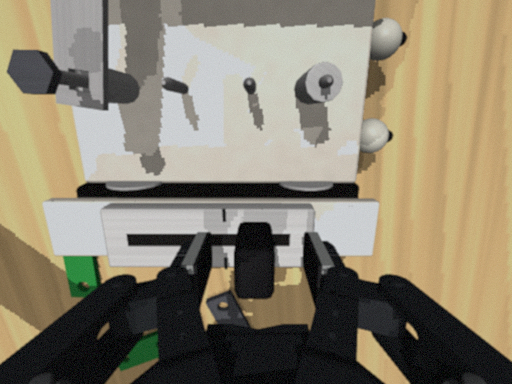

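>>> play_rows --commands '[{"x": 0, "y": 0, "z": 0, "rx": 0, "ry": 0, "rz": 0, "grip": 1}, {"x": 0, "y": 0, "z": 0, "rx": 0, "ry": 0, "rz": 0, "grip": 1}, {"x": 0, "y": 0, "z": 0, "rx": 0, "ry": 0, "rz": 0, "grip": 1}, {"x": 0, "y": 0, "z": 0, "rx": 0, "ry": 0, "rz": 0, "grip": 1}, {"x": 0, "y": -0.015, "z": 0, "rx": 0, "ry": 0, "rz": 0, "grip": 1}, {"x": 0, "y": -0.015, "z": 0, "rx": 0, "ry": 0, "rz": 0, "grip": 1}, {"x": 0, "y": -0.015, "z": 0, "rx": 0, "ry": 0, "rz": 0, "grip": 1}, {"x": 0, "y": -0.015, "z": 0, "rx": 0, "ry": 0, "rz": 0, "grip": 1}, {"x": 0, "y": 0, "z": 0, "rx": 0, "ry": 0, "rz": 0, "grip": 1}]'

```text
time_s: 5.2
position: [0.5181, -0.043, 0.1334]
tool_rot: [[0.087, 0.996, 0.001], [0.996, -0.087, -0.0], [0.0, 0.001, -1.0]]
ft_force: [-1.0, 1.5, 5.9]
grip_width: 0.0191
```

```bash
python3 - <<'E'
from h import *
s=env.observe();print(s["time_s"],s["position"],yawof(s["tool_rot"]),s["ft_force"],s["grip_width"])
im=cam("wrist"); cv2.imwrite("pics/w3.png",im["color"])
E
```

```text
5.2 [ 0.51811591 -0.04299821  0.13339669] 85.00445727987413 [-1.04790438  1.47193905  5.92185513] 0.019075681691755615
```

View pics/w3.png

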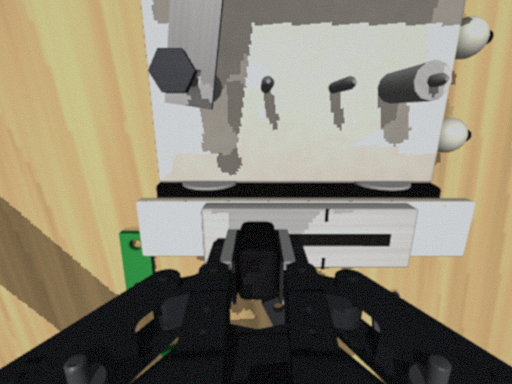

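>>> play_rows --commands '[{"x": 0, "y": -0.005, "z": 0, "rx": 0, "ry": 0, "rz": 0, "grip": 1}, {"x": 0, "y": -0.003, "z": 0, "rx": 0, "ry": 0, "rz": 0, "grip": 1}, {"x": 0, "y": 0, "z": 0, "rx": 0, "ry": 0, "rz": 0, "grip": 1}]'

```text
time_s: 5.62
position: [0.511, -0.0424, 0.1334]
tool_rot: [[0.087, 0.996, 0.002], [0.996, -0.087, -0.0], [0.0, 0.002, -1.0]]
ft_force: [-0.6, 2.4, 6.6]
grip_width: 0.0193
```

>>> play_rows --commands '[{"x": 0, "y": -0.002, "z": 0, "rx": 0, "ry": 0, "rz": 0, "grip": 1}, {"x": 0, "y": -0.002, "z": 0, "rx": 0, "ry": 0, "rz": 0, "grip": 1}, {"x": 0, "y": 0, "z": 0, "rx": 0, "ry": 0, "rz": 0, "grip": 1}]'

```text
time_s: 6.0
position: [0.509, -0.0422, 0.1334]
tool_rot: [[0.087, 0.996, 0.007], [0.996, -0.087, -0.0], [0.0, 0.007, -1.0]]
ft_force: [10.0, 2.8, -0.3]
grip_width: 0.0198
```

>>> play_rows --commands '[{"x": 0, "y": 0.0015, "z": 0, "rx": 0, "ry": 0, "rz": 0, "grip": -0.1}, {"x": 0, "y": 0, "z": 0, "rx": 0, "ry": 0, "rz": 0, "grip": -0.1}, {"x": 0, "y": 0, "z": 0, "rx": 0, "ry": 0, "rz": 0, "grip": -0.1}, {"x": 0, "y": 0, "z": -0.05, "rx": 0, "ry": 0, "rz": 0, "grip": -0.1}, {"x": 0, "y": 0, "z": -0.05, "rx": 0, "ry": 0, "rz": 0, "grip": -0.1}, {"x": 0, "y": 0.02, "z": -0.04, "rx": 0, "ry": 0, "rz": 0, "grip": -0.1}, {"x": 0, "y": 0.02, "z": 0, "rx": 0, "ry": 0, "rz": 0, "grip": -0.1}, {"x": 0, "y": 0, "z": 0, "rx": 0, "ry": 0, "rz": 0, "grip": -0.1}, {"x": 0, "y": 0, "z": 0, "rx": 0, "ry": 0, "rz": 0, "grip": -0.1}]'

```text
time_s: 7.12
position: [0.5471, -0.0456, 0.2718]
tool_rot: [[0.087, 0.996, -0.002], [0.996, -0.087, 0.001], [0.0, -0.002, -1.0]]
ft_force: [0.5, -0.7, 0.6]
grip_width: 0.0469
```

```bash
python3 - <<'E'
from h import *
s=env.observe();print(s["time_s"],s["position"],yawof(s["tool_rot"]),s["ft_force"],s["grip_width"])
im=cam("wrist"); cv2.imwrite("pics/w4.png",cv2.resize(im["color"],(768,576)))
import pickle; pickle.dump(im,open("w4.pkl","wb"))
P=cloud(im).reshape(-1,3)
w=P[(P[:,2]>0.14)&(P[:,2]<.16)&(P[:,0]>.4)&(P[:,0]<.72)&(P[:,1]<0)&(P[:,1]>-.08)]
if len(w):print(w.mean(0),w.min(0),w.max(0),len(w))
for lo,hi,y in ((.09,.1,-.02),(.104,.114,-.02)):
  g=P[(P[:,2]>lo)&(P[:,2]<hi)&(P[:,0]>.4)&(P[:,0]<.72)&(P[:,1]<-.02)&(P[:,1]>-.08)]
  if len(g):print(cv2.minAreaRect((g[:,:2]*1000).astype(np.float32)),np.median(g[:,2]))
E
```

```text
7.125 [ 0.54714444 -0.04556753  0.27177001] 85.01044106270888 [ 0.4500902  -0.70167618  0.59551663] 0.046893988166997816
[ 0.5112954  -0.0427109   0.14779702] [ 0.49999938 -0.05771624  0.14009113] [ 0.52131487 -0.02950657  0.15091364] 592
((550.5380249023438, -47.640655517578125), (40.443695068359375, 220.11900329589844), 84.98645782470703) 0.09431885706912807
((550.4118041992188, -47.78248596191406), (40.48665237426758, 129.96478271484375), 84.83052062988281) 0.10841561722930537
```

View pics/w4.png

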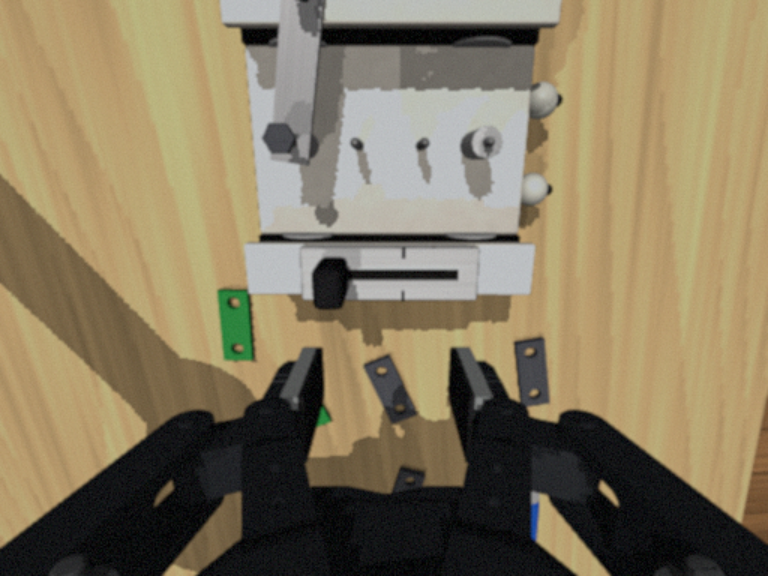

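```bash
python3 - <<'E'
from h import *
import pickle
im=pickle.load(open("w4.pkl","rb"))
c=im["color"]; crop=c[70:130,170:350]; cv2.imwrite("pics/c4.png",cv2.resize(crop,(780,260),interpolation=cv2.INTER_CUBIC))
yaw=np.radians(-5); ex=np.array([np.cos(yaw),np.sin(yaw)]); ey=np.array([-ex[1],ex[0]])
C=np.array([.5585,.044])
for n,x,z in (("pinR",-.025,.091),("pinF",.025,.091),("stud",.068,.107),("bolt",-.068,.135)):
    print(n,w2px(im,[*(C+ex*x),z]), (w2px(im,[*(C+ex*x),z])-[170,70])*780/180)
E
```

```text
pinR [236.26351309  94.76630683] [287.14189005 107.32066292]
pinF [283.48139767  94.78647924] [491.75272326 107.40807671]
stud [327.80682019  93.8979046 ] [683.82955415 103.55758659]
bolt [185.1969165   91.98182069] [65.85330484 95.25455631]
```

View pics/c4.png

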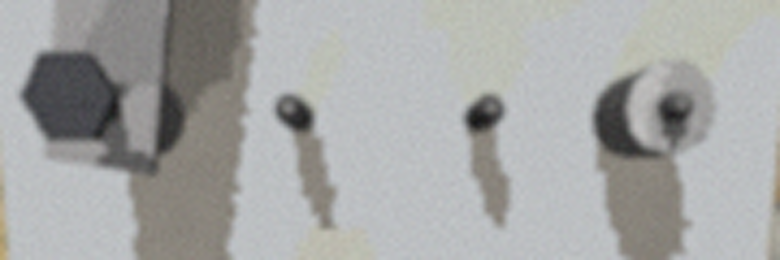

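```bash
cat >> h.py <<'E'
def plates(im,z=0.008,show=True):
    c=im["color"]; P=cloud(im); hsv=cv2.cvtColor(c,cv2.COLOR_BGR2HSV)
    m=((P[...,2]<0.02)&(P[...,2]>0.003)&(hsv[...,2]<110)&(hsv[...,1]<90)).astype(np.uint8)
    cs,_=cv2.findContours(m,cv2.RETR_EXTERNAL,cv2.CHAIN_APPROX_NONE); out=[]
    for k in cs:
        if cv2.contourArea(k)<60: continue
        w=np.array([px2w(im,u,v,z)[:2] for u,v in k[:,0]],np.float32)*1000
        r=cv2.minAreaRect(w); bx=cv2.boxPoints(r); e=[bx[1]-bx[0],bx[2]-bx[1]]; L=max(e,key=np.linalg.norm)
        s=sorted(r[1])
        if 20<s[0]<45 and 60<s[1]<100:
            out.append((np.round(r[0],1).tolist(),np.round(s,1).tolist(),round(float(np.degrees(np.arctan2(L[1],L[0]))),1)))
    if show:
        for o in out: print("plate",o)
    return out
E
python3 - <<'E'
from h import *
import pickle
im=pickle.load(open("w4.pkl","rb")); plates(im)
for n in ("top","scene"): plates(cam(n))
plan([.5385,-.204,.15],109)
E
```

```text
plate ([539.5, -201.0], [30.0, 77.5], -72.1)
plate ([689.2, -193.0], [30.0, 76.4], -84.7)
plate ([317.1, 579.3], [27.0, 72.4], 48.3)
plate ([542.9, -346.8], [31.5, 76.5], 68.7)
plate ([481.5, 415.6], [42.4, 87.7], -78.4)
plate ([692.9, -189.8], [29.7, 74.7], -84.9)
plate ([540.3, -198.0], [31.8, 77.5], -75.2)
plate ([541.9, -342.1], [32.4, 81.0], 67.0)
t 7.275 pos [ 0.5473 -0.0456  0.2722] yaw 85.01 delta [-0.0088 -0.1584 -0.1222] n 4
{"x":-0.0396,"y":0.0013,"z":0.0306,"rx":-0.0002,"ry":-0.0001,"rz":-0.1047},
{"x":-0.0396,"y":-0.0029,"z":0.0306,"rx":-0.0002,"ry":-0.0001,"rz":-0.1047},
{"x":-0.039,"y":-0.007,"z":0.0306,"rx":-0.0002,"ry":-0.0001,"rz":-0.1047},
{"x":-0.0381,"y":-0.0111,"z":0.0306,"rx":-0.0002,"ry":-0.0001,"rz":-0.1047},
```

>>> play_rows --commands '[{"x": -0.0396, "y": 0.0023, "z": 0.0306, "rx": 0, "ry": 0, "rz": -0.1007, "grip": -0.2}, {"x": -0.0396, "y": -0.0019, "z": 0.0306, "rx": 0, "ry": 0, "rz": -0.1007, "grip": -0.2}, {"x": -0.039, "y": -0.006, "z": 0.0306, "rx": 0, "ry": 0, "rz": -0.1007, "grip": -0.2}, {"x": -0.0381, "y": -0.0101, "z": 0.0306, "rx": 0, "ry": 0, "rz": -0.1007, "grip": -0.2}, {"x": 0, "y": 0, "z": 0, "rx": 0, "ry": 0, "rz": 0, "grip": -0.2}, {"x": 0, "y": 0, "z": 0, "rx": 0, "ry": 0, "rz": 0, "grip": -0.2}]'

```text
time_s: 8.02
position: [0.5422, -0.2034, 0.1505]
tool_rot: [[-0.31, 0.951, 0.0], [0.951, 0.31, 0.0], [-0.0, 0.0, -1.0]]
ft_force: [-0.1, 0.9, 0.0]
grip_width: 0.0512
```

```bash
python3 - <<'E'
from h import *
im=cam("wrist"); cv2.imwrite("pics/w5.png",im["color"]); plates(im)
plan([.5395,-.2015,.02],108)
E
```

```text
plate ([542.1, -343.6], [31.1, 78.8], 69.5)
plate ([688.3, -194.5], [31.5, 76.1], -84.5)
plate ([538.0, -201.9], [27.6, 75.7], -71.4)
t 8.075 pos [ 0.5424 -0.2031  0.151 ] yaw 108.09 delta [-0.0029  0.0016 -0.131 ] n 3
{"x":0.0008,"y":-0.0008,"z":0.0436,"rx":0.0003,"ry":0.0003,"rz":0.0005},
{"x":0.0008,"y":-0.0008,"z":0.0436,"rx":0.0003,"ry":0.0003,"rz":0.0005},
{"x":0.0008,"y":-0.0008,"z":0.0436,"rx":0.0003,"ry":0.0003,"rz":0.0005},
```

View pics/w5.png

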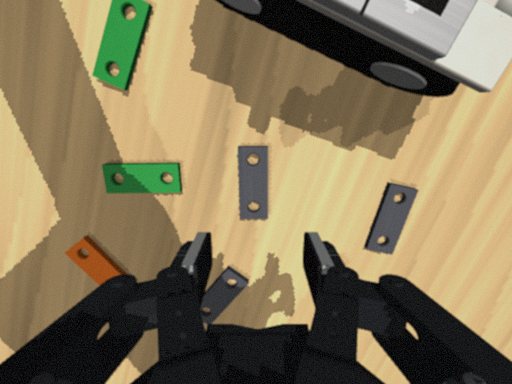

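>>> play_rows --commands '[{"x": 0.0012, "y": -0.0017, "z": 0.044, "rx": 0, "ry": 0, "rz": 0.009, "grip": -0.2}, {"x": 0.0012, "y": -0.0016, "z": 0.044, "rx": 0, "ry": 0, "rz": 0, "grip": -0.2}, {"x": 0, "y": 0, "z": 0.028, "rx": 0, "ry": 0, "rz": 0, "grip": -0.2}, {"x": 0, "y": 0, "z": 0.017, "rx": 0, "ry": 0, "rz": 0, "grip": 0}, {"x": 0, "y": 0, "z": 0, "rx": 0, "ry": 0, "rz": 0, "grip": 0}, {"x": 0, "y": 0, "z": 0, "rx": 0, "ry": 0, "rz": 0, "grip": 0.2}, {"x": 0, "y": 0, "z": 0, "rx": 0, "ry": 0, "rz": 0, "grip": 0.2}]' --squeeze 50

```text
time_s: 8.95
position: [0.5388, -0.2027, 0.0182]
tool_rot: [[-0.302, 0.953, 0.002], [0.953, 0.302, -0.001], [-0.002, 0.001, -1.0]]
ft_force: [0.9, -0.1, -0.4]
grip_width: 0.0345
```

```bash
python3 - <<'E'
from h import *
s=env.observe();print(s["time_s"],s["position"],yawof(s["tool_rot"]),s["ft_force"],s["grip_width"])
im=cam("wrist"); cv2.imwrite("pics/w6.png",im["color"])
E
```

```text
8.95 [ 0.53878942 -0.20271521  0.01816321] 107.5820273579614 [ 0.85802071 -0.14638672 -0.38482793] 0.03445698494325255
```

View pics/w6.png

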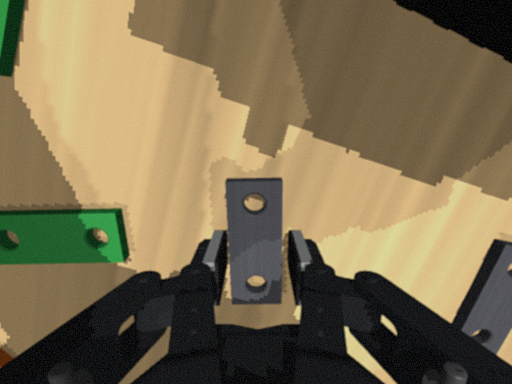

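>>> play_rows --commands '[{"x": 0, "y": 0, "z": 0.0015, "rx": 0, "ry": 0, "rz": -0.01, "grip": 0.2}, {"x": 0, "y": 0, "z": 0, "rx": 0, "ry": 0, "rz": 0, "grip": 1}, {"x": 0, "y": 0, "z": 0, "rx": 0, "ry": 0, "rz": 0, "grip": 1}, {"x": 0, "y": 0, "z": 0, "rx": 0, "ry": 0, "rz": 0, "grip": 1}]' --squeeze 60

```text
time_s: 9.5
position: [0.5384, -0.2026, 0.016]
tool_rot: [[-0.312, 0.95, 0.001], [0.95, 0.312, -0.0], [-0.001, 0.0, -1.0]]
ft_force: [-0.7, 0.3, 6.5]
grip_width: 0.0277
```

```bash
python3 - <<'E'
from h import *
s=env.observe();print(s["time_s"],s["position"],yawof(s["tool_rot"]),s["ft_force"],s["grip_width"])
im=cam("wrist"); cv2.imwrite("pics/w7.png",im["color"])
import pickle; pickle.dump((im,s),open("w7.pkl","wb"))
E
```

```text
9.5 [ 0.53844185 -0.20259658  0.01603177] 108.159240918085 [-0.72666345  0.34094897  6.45432312] 0.027657396437162064
```

View pics/w7.png

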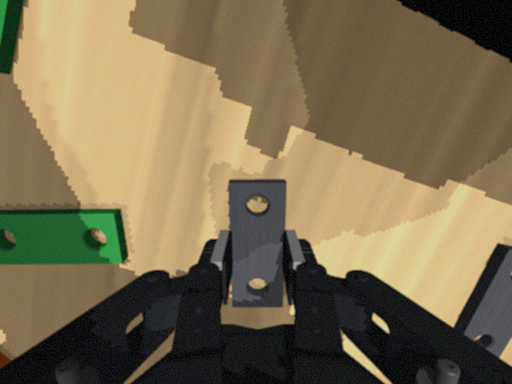

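```bash
cat >> h.py <<'E'
def holes_in_tool(im,s,pxs,h):
    """px of plate holes; h = z of plate top world; returns hole positions in tool frame xy"""
    R=np.array(s["tool_rot"]);p=np.array(s["position"])
    return [R.T@(px2w(im,u,v,h)-p) for u,v in pxs]
E
python3 - <<'E'
from h import *
import pickle
im,s=pickle.load(open("w7.pkl","rb"))
c=im["color"][170:320,200:320]; cv2.imwrite("pics/c7.png",cv2.resize(c,(600,750)[:2] if 0 else (480,600),interpolation=cv2.INTER_CUBIC))
for q in holes_in_tool(im,s,[(258,203),(258,285)],.008): print(q)
for q in holes_in_tool(im,s,[(257.5,180),(257.5,306)],.008): print(q)
E
```

```text
[0.02728105 0.00156    0.0080173 ]
[-0.02235752  0.00161513  0.00804495]
[0.03963334 0.00129182 0.0080103 ]
[-0.03669677  0.00133674  0.0080528 ]
```

View pics/c7.png

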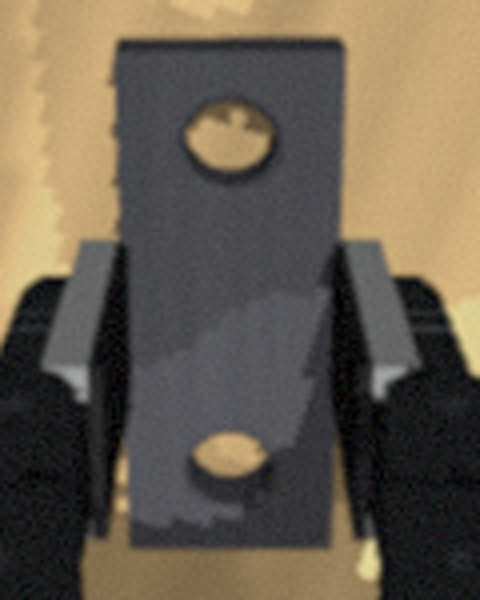

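```bash
python3 - <<'E'
from h import *
plan([.5594,.0435,.20],175,8)
E
```

```text
t 9.55 pos [ 0.5384 -0.2026  0.016 ] yaw 108.16 delta [0.021  0.2461 0.184 ] n 8
{"x":0.0284,"y":0.0121,"z":-0.023,"rx":0,"ry":0.0001,"rz":-0.1458},
{"x":0.0263,"y":0.0161,"z":-0.023,"rx":0,"ry":0.0001,"rz":-0.1458},
{"x":0.0237,"y":0.0197,"z":-0.023,"rx":0,"ry":0.0001,"rz":-0.1458},
{"x":0.0206,"y":0.023,"z":-0.023,"rx":0,"ry":0.0001,"rz":-0.1458},
{"x":0.0171,"y":0.0257,"z":-0.023,"rx":0,"ry":0.0001,"rz":-0.1458},
{"x":0.0131,"y":0.0279,"z":-0.023,"rx":0,"ry":0.0001,"rz":-0.1458},
{"x":0.0089,"y":0.0295,"z":-0.023,"rx":0,"ry":0.0001,"rz":-0.1458},
{"x":0.0046,"y":0.0305,"z":-0.023,"rx":0,"ry":0.0001,"rz":-0.1458},
```

>>> play_rows --commands '[{"x": 0, "y": 0, "z": -0.03, "rx": 0, "ry": 0, "rz": 0, "grip": 1}, {"x": 0, "y": 0, "z": -0.052, "rx": 0, "ry": 0, "rz": 0, "grip": 1}, {"x": 0, "y": 0, "z": -0.052, "rx": 0, "ry": 0, "rz": 0, "grip": 1}, {"x": 0, "y": 0, "z": -0.05, "rx": 0, "ry": 0, "rz": 0, "grip": 1}, {"x": 0.0284, "y": 0.0121, "z": 0, "rx": 0, "ry": 0, "rz": -0.1458, "grip": 1}, {"x": 0.0263, "y": 0.0161, "z": 0, "rx": 0, "ry": 0, "rz": -0.1458, "grip": 1}, {"x": 0.0237, "y": 0.0197, "z": 0, "rx": 0, "ry": 0, "rz": -0.1458, "grip": 1}, {"x": 0.0206, "y": 0.023, "z": 0, "rx": 0, "ry": 0, "rz": -0.1458, "grip": 1}, {"x": 0.0171, "y": 0.0257, "z": 0, "rx": 0, "ry": 0, "rz": -0.1458, "grip": 1}, {"x": 0.0131, "y": 0.0279, "z": 0, "rx": 0, "ry": 0, "rz": -0.1458, "grip": 1}, {"x": 0.0089, "y": 0.0295, "z": 0, "rx": 0, "ry": 0, "rz": -0.1458, "grip": 1}, {"x": 0.0046, "y": 0.0305, "z": 0, "rx": 0, "ry": 0, "rz": -0.1458, "grip": 1}]'

```text
time_s: 11.05
position: [0.5592, 0.0444, 0.1991]
tool_rot: [[-0.997, 0.083, -0.001], [0.083, 0.997, 0.0], [0.001, 0.0, -1.0]]
ft_force: [0.2, 0.3, -2.0]
grip_width: 0.0276
```

>>> play_rows --commands '[{"x": 0, "y": 0, "z": 0, "rx": 0, "ry": 0, "rz": 0, "grip": 1}, {"x": 0, "y": 0, "z": 0.04, "rx": 0, "ry": 0, "rz": 0, "grip": 1}, {"x": 0, "y": 0, "z": 0.04, "rx": 0, "ry": 0, "rz": 0, "grip": 1}, {"x": 0, "y": 0, "z": 0, "rx": 0, "ry": 0, "rz": 0, "grip": 1}, {"x": 0, "y": 0, "z": 0, "rx": 0, "ry": 0, "rz": 0, "grip": 1}]'

```text
time_s: 11.68
position: [0.5601, 0.0428, 0.1209]
tool_rot: [[-0.996, 0.089, 0.002], [0.089, 0.996, -0.0], [-0.002, -0.0, -1.0]]
ft_force: [0.0, 0.7, -0.5]
grip_width: 0.0276
```

```bash
python3 - <<'E'
from h import *
s=env.observe();print(s["time_s"],s["position"],yawof(s["tool_rot"]),s["ft_force"],s["grip_width"])
im=cam("wrist"); cv2.imwrite("pics/w8.png",cv2.resize(im["color"],(768,576)))
import pickle; pickle.dump((im,s),open("w8.pkl","wb"))
E
```

```text
11.675 [0.56009642 0.04280691 0.12092712] 174.9173370269158 [ 0.00986378  0.71609876 -0.49234785] 0.027641200459552512
```

View pics/w8.png

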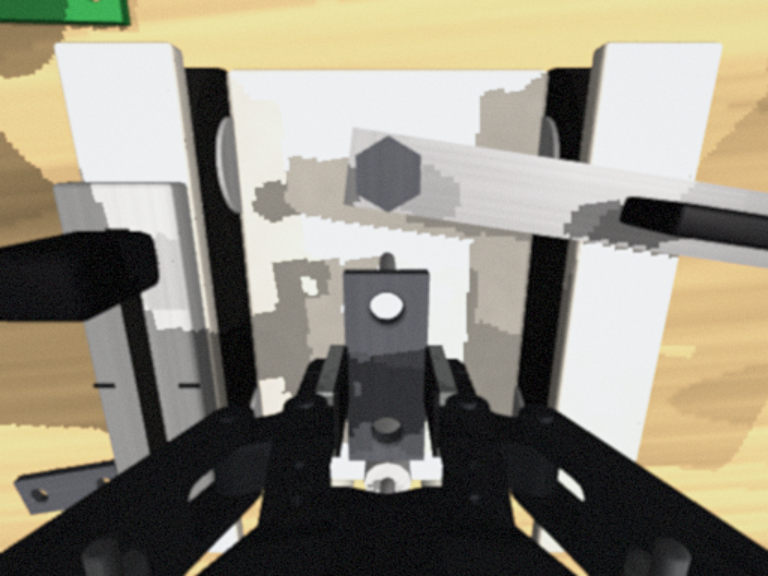

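```bash
python3 - <<'E'
from h import *
import pickle
im,s=pickle.load(open("w8.pkl","rb"))
R=np.array(s["tool_rot"]);p=np.array(s["position"])
c=im["color"]; cv2.imwrite("pics/c8.png",cv2.resize(c[150:340,200:320],(480,760)[:2] if 0 else (380,600),interpolation=cv2.INTER_CUBIC))
top=p[2]-.016+.008
for n,u,v,z in (("holeR",386,305,top),("holeF",387,428,top),("edgeR",386,270,top),("bolt",388,173,.135),("pinRbase",388,255,.045),("stud",388,485,.107)):
    q=R.T@(px2w(im,u/1.5,v/1.5,z)-p); print(n,np.round(q*1000,1))
E
```

```text
holeR [25.9  0.8  7.9]
holeF [-23.8   1.2   8. ]
edgeR [38.5  0.8  7.9]
bolt [ 70.5   1.3 -14.2]
pinRbase [29.3  1.9 75.9]
stud [-55.8   1.7  14. ]
```

View pics/c8.png

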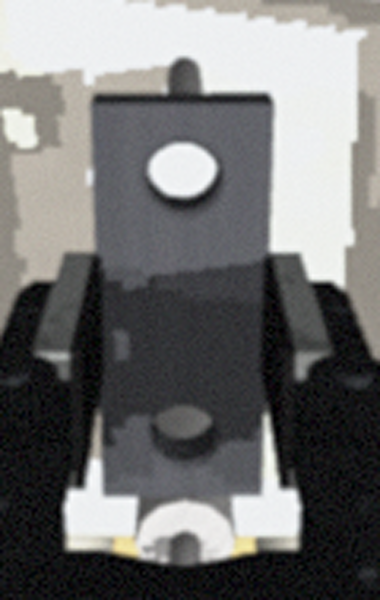

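>>> play_rows --commands '[{"x": 0.0012, "y": 0.0004, "z": 0.004, "rx": 0, "ry": 0, "rz": 0, "grip": 1}, {"x": 0, "y": 0, "z": 0.006, "rx": 0, "ry": 0, "rz": 0, "grip": 1}, {"x": 0, "y": 0, "z": 0.005, "rx": 0, "ry": 0, "rz": 0, "grip": 1}, {"x": 0, "y": 0, "z": 0.004, "rx": 0, "ry": 0, "rz": 0, "grip": 1}, {"x": 0, "y": 0, "z": 0, "rx": 0, "ry": 0, "rz": 0, "grip": 1}]'

```text
time_s: 12.35
position: [0.5581, 0.0439, 0.1001]
tool_rot: [[-0.996, 0.087, -0.001], [0.087, 0.996, 0.0], [0.001, 0.0, -1.0]]
ft_force: [-0.1, -0.1, -2.0]
grip_width: 0.0278
```

```bash
python3 - <<'E'
from h import *
s=env.observe();print(s["time_s"],s["position"],yawof(s["tool_rot"]),s["ft_force"],s["grip_width"])
im=cam("wrist")
import pickle; pickle.dump((im,s),open("w9.pkl","wb"))
cv2.imwrite("pics/c9.png",cv2.resize(im["color"][150:340,200:320],(380,600),interpolation=cv2.INTER_CUBIC))
E
```

```text
12.35 [0.55806518 0.04387182 0.10013762] 174.9811701272484 [-0.09240794 -0.1315179  -1.97794883] 0.027818205747617706
```

View pics/c9.png

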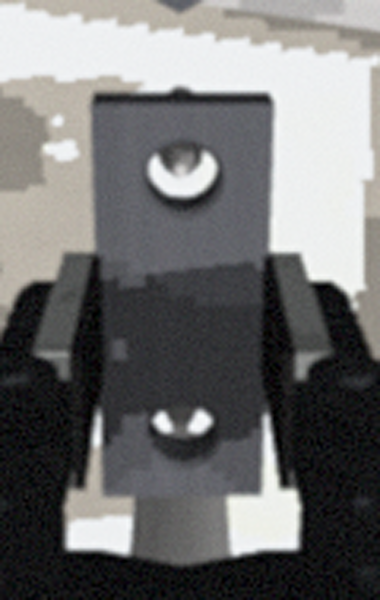

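>>> play_rows --commands '[{"x": 0.0018, "y": 0, "z": 0, "rx": 0, "ry": 0, "rz": 0, "grip": 1}, {"x": 0, "y": 0, "z": 0.003, "rx": 0, "ry": 0, "rz": 0, "grip": 1}, {"x": 0, "y": 0, "z": 0, "rx": 0, "ry": 0, "rz": 0, "grip": 1}]'

```text
time_s: 12.78
position: [0.5563, 0.044, 0.0973]
tool_rot: [[-0.996, 0.087, -0.0], [0.087, 0.996, 0.0], [0.0, 0.0, -1.0]]
ft_force: [-0.2, 0.5, -0.9]
grip_width: 0.028
```

```bash
python3 - <<'E'
from h import *
s=env.observe();print(s["time_s"],s["position"],yawof(s["tool_rot"]),s["ft_force"],s["grip_width"])
im=cam("wrist")
cv2.imwrite("pics/c10.png",cv2.resize(im["color"][150:340,200:320],(380,600),interpolation=cv2.INTER_CUBIC))
E
```

```text
12.775 [0.55627321 0.04402869 0.09734592] 174.98166889292833 [-0.22064116  0.4618376  -0.91025864] 0.027963897092371116
```

View pics/c10.png

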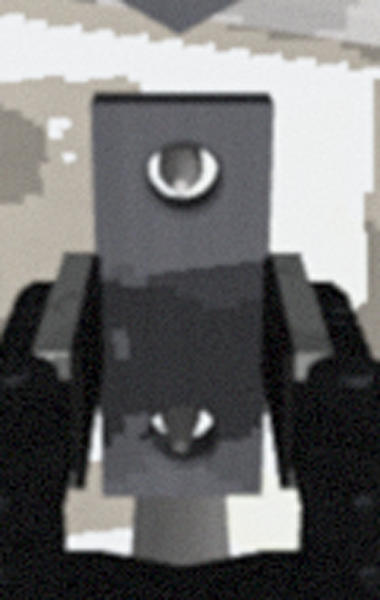

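>>> play_rows --commands '[{"x": -0.0008, "y": 0, "z": 0, "rx": 0, "ry": 0, "rz": 0, "grip": 1}, {"x": 0, "y": 0, "z": 0.005, "rx": 0, "ry": 0, "rz": 0, "grip": 1}, {"x": 0, "y": 0, "z": 0.005, "rx": 0, "ry": 0, "rz": 0, "grip": 1}, {"x": 0, "y": 0, "z": 0, "rx": 0, "ry": 0, "rz": 0, "grip": 1}]'

```text
time_s: 13.32
position: [0.5569, 0.044, 0.0869]
tool_rot: [[-0.996, 0.087, -0.001], [0.087, 0.996, 0.0], [0.001, 0.0, -1.0]]
ft_force: [-0.2, -1.0, -1.3]
grip_width: 0.0278
```

```bash
python3 - <<'E'
from h import *
s=env.observe();print(s["time_s"],s["position"],yawof(s["tool_rot"]),s["ft_force"],s["grip_width"])
im=cam("wrist")
cv2.imwrite("pics/c11.png",cv2.resize(im["color"][150:340,200:320],(380,600),interpolation=cv2.INTER_CUBIC))
E
```

```text
13.325 [0.5568905  0.04397979 0.08692289] 174.98038204520248 [-0.21677485 -0.96318676 -1.33067371] 0.027765024258454257
```

View pics/c11.png

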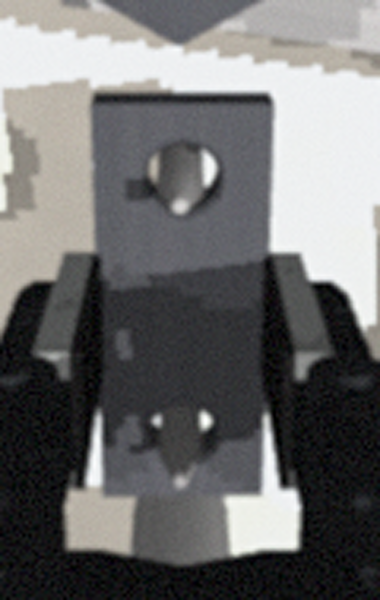

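>>> play_rows --commands '[{"x": 0, "y": -0.0005, "z": 0.008, "rx": 0, "ry": 0, "rz": 0, "grip": 1}, {"x": 0, "y": 0, "z": 0.008, "rx": 0, "ry": 0, "rz": 0, "grip": 1}, {"x": 0, "y": 0, "z": 0.007, "rx": 0, "ry": 0, "rz": 0, "grip": 1}, {"x": 0, "y": 0, "z": 0, "rx": 0, "ry": 0, "rz": 0, "grip": 1}]'

```text
time_s: 13.88
position: [0.5568, 0.0435, 0.0638]
tool_rot: [[-0.996, 0.087, -0.001], [0.087, 0.996, 0.0], [0.001, 0.0, -1.0]]
ft_force: [-0.0, 0.3, -1.5]
grip_width: 0.028
```

>>> play_rows --commands '[{"x": 0, "y": 0, "z": 0.0015, "rx": 0, "ry": 0, "rz": 0, "grip": 1}, {"x": 0, "y": 0, "z": 0, "rx": 0, "ry": 0, "rz": 0, "grip": 0}, {"x": 0, "y": 0, "z": 0, "rx": 0, "ry": 0, "rz": 0, "grip": 0}, {"x": 0, "y": 0, "z": 0, "rx": 0, "ry": 0, "rz": 0, "grip": -0.1}, {"x": 0, "y": 0, "z": -0.03, "rx": 0, "ry": 0, "rz": 0, "grip": -0.1}, {"x": 0, "y": 0, "z": -0.05, "rx": 0, "ry": 0, "rz": 0, "grip": -0.1}, {"x": 0, "y": 0, "z": -0.05, "rx": 0, "ry": 0, "rz": 0, "grip": -0.1}]'

```text
time_s: 14.75
position: [0.5569, 0.0435, 0.1946]
tool_rot: [[-0.996, 0.088, -0.0], [0.088, 0.996, 0.0], [0.0, 0.0, -1.0]]
ft_force: [0.2, 0.1, 0.0]
grip_width: 0.0467
```

```bash
python3 - <<'E'
from h import *
s=env.observe();print(s["time_s"],s["position"],yawof(s["tool_rot"]),s["ft_force"],s["grip_width"])
im=cam("wrist")
cv2.imwrite("pics/c12.png",im["color"])
plates(cam("top"))
plan([.6895,-.194,.12],95.3,8)
E
```

```text
14.75 [0.55692462 0.04345032 0.19457573] 174.97731336417294 [0.1744654  0.09069694 0.04009141] 0.04667156389126253
plate ([58.9, -73.5], [44.8, 93.3], 44.8)
plate ([542.3, -346.6], [31.3, 76.7], 68.0)
plate ([690.7, -196.6], [30.2, 77.2], -83.7)
t 14.85 pos [0.5591 0.0433 0.1985] yaw 174.99 delta [ 0.1304 -0.2373 -0.0785] n 8
{"x":-0.0187,"y":-0.0281,"z":0.01,"rx":0.0009,"ry":0.0011,"rz":0.1739},
{"x":-0.0233,"y":-0.0244,"z":0.01,"rx":0.0009,"ry":0.0011,"rz":0.1739},
{"x":-0.0272,"y":-0.02,"z":0.01,"rx":0.0009,"ry":0.0011,"rz":0.1739},
{"x":-0.0303,"y":-0.015,"z":0.01,"rx":0.0009,"ry":0.0011,"rz":0.1739},
{"x":-0.0324,"y":-0.0095,"z":0.01,"rx":0.0009,"ry":0.0011,"rz":0.1739},
{"x":-0.0336,"y":-0.0038,"z":0.0099,"rx":0.0009,"ry":0.0011,"rz":0.1739},
{"x":-0.0338,"y":0.0021,"z":0.0099,"rx":0.0009,"ry":0.0011,"rz":0.1739},
{"x":-0.0329,"y":0.0079,"z":0.0099,"rx":0.0009,"ry":0.0011,"rz":0.1739},
```

View pics/c12.png

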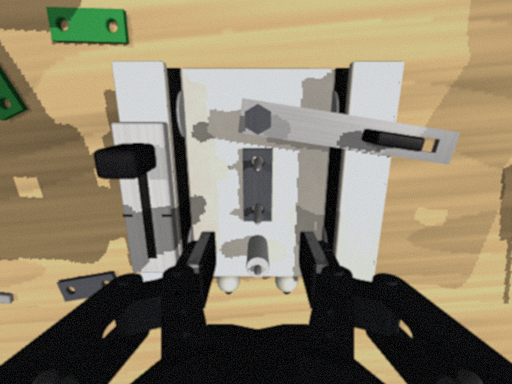

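>>> play_rows --commands '[{"x": -0.0187, "y": -0.0281, "z": 0.006, "rx": 0, "ry": 0, "rz": 0.1739, "grip": -0.2}, {"x": -0.0233, "y": -0.0244, "z": 0.006, "rx": 0, "ry": 0, "rz": 0.1739, "grip": -0.2}, {"x": -0.0272, "y": -0.02, "z": 0.006, "rx": 0, "ry": 0, "rz": 0.1739, "grip": -0.2}, {"x": -0.0303, "y": -0.015, "z": 0.006, "rx": 0, "ry": 0, "rz": 0.1739, "grip": -0.2}, {"x": -0.0324, "y": -0.0095, "z": 0.006, "rx": 0, "ry": 0, "rz": 0.1739, "grip": -0.2}, {"x": -0.0336, "y": -0.0038, "z": 0.01, "rx": 0, "ry": 0, "rz": 0.1739, "grip": -0.2}, {"x": -0.0338, "y": 0.0021, "z": 0.015, "rx": 0, "ry": 0, "rz": 0.1739, "grip": -0.2}, {"x": -0.0329, "y": 0.0079, "z": 0.023, "rx": 0, "ry": 0, "rz": 0.1739, "grip": -0.2}, {"x": 0, "y": 0, "z": 0, "rx": 0, "ry": 0, "rz": 0, "grip": -0.2}, {"x": 0, "y": 0, "z": 0, "rx": 0, "ry": 0, "rz": 0, "grip": -0.2}]'

```text
time_s: 16.1
position: [0.6869, -0.193, 0.1151]
tool_rot: [[-0.094, 0.996, -0.0], [0.996, 0.094, 0.0], [0.0, -0.0, -1.0]]
ft_force: [0.3, -0.0, 1.2]
grip_width: 0.0513
```

```bash
python3 - <<'E'
from h import *
im=cam("wrist"); cv2.imwrite("pics/w13.png",im["color"]); 
for o in plates(im): plan([o[0][0]/1000,o[0][1]/1000,.016],o[2]%180,3) if o[0][0]>640 else 0
E
```

```text
plate ([690.5, -194.6], [29.2, 75.4], -84.4)
t 16.15 pos [ 0.687  -0.1927  0.1158] yaw 95.41 delta [ 0.0035 -0.0019 -0.0998] n 3
{"x":-0.0007,"y":0.0011,"z":0.0333,"rx":0.0002,"ry":0.0001,"rz":-0.0011},
{"x":-0.0007,"y":0.0011,"z":0.0333,"rx":0.0002,"ry":0.0001,"rz":-0.0011},
{"x":-0.0007,"y":0.0011,"z":0.0333,"rx":0.0002,"ry":0.0001,"rz":-0.0011},
```

View pics/w13.png

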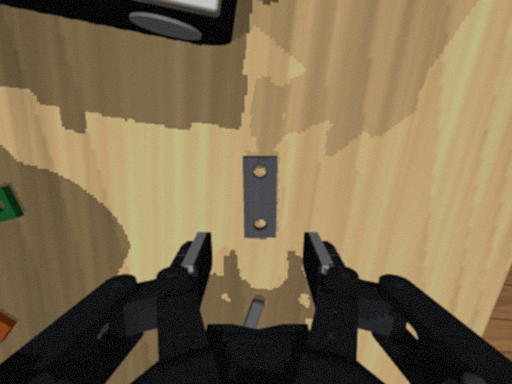

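>>> play_rows --commands '[{"x": -0.0022, "y": 0.0022, "z": 0.038, "rx": 0, "ry": 0, "rz": -0.003, "grip": -0.2}, {"x": 0, "y": 0, "z": 0.038, "rx": 0, "ry": 0, "rz": 0, "grip": -0.2}, {"x": 0, "y": 0, "z": 0.0238, "rx": 0, "ry": 0, "rz": 0, "grip": 0.1}, {"x": 0, "y": 0, "z": 0, "rx": 0, "ry": 0, "rz": 0, "grip": 0.1}, {"x": 0, "y": 0, "z": 0, "rx": 0, "ry": 0, "rz": 0, "grip": 1}, {"x": 0, "y": 0, "z": 0, "rx": 0, "ry": 0, "rz": 0, "grip": 1}, {"x": 0, "y": 0, "z": 0, "rx": 0, "ry": 0, "rz": 0, "grip": 1}, {"x": 0, "y": 0, "z": 0, "rx": 0, "ry": 0, "rz": 0, "grip": 1}]'

```text
time_s: 17.15
position: [0.6898, -0.1951, 0.0166]
tool_rot: [[-0.095, 0.995, 0.002], [0.995, 0.095, 0.0], [-0.0, 0.002, -1.0]]
ft_force: [-1.4, 3.0, 5.5]
grip_width: 0.0274
```

```bash
cat >> h.py <<'E'
def grabshot(name):
    s=env.observe();print(s["time_s"],s["position"],yawof(s["tool_rot"]),s["ft_force"],s["grip_width"])
    im=cam("wrist"); import pickle; pickle.dump((im,s),open(name+".pkl","wb"))
    cv2.imwrite(f"pics/{name}.png",cv2.resize(im["color"][150:340,200:320],(380,600),interpolation=cv2.INTER_CUBIC))
    return im,s
def tl(im,s,u,v,z):  # crop px -> tool
    return np.round(1000*(np.array(s["tool_rot"]).T@(px2w(im,200+u/3.1667,150+v/3.1579,z)-s["position"])),1)
E
python3 - <<'E'
from h import *
grabshot("c14")
E
```

```text
17.15 [ 0.68984838 -0.19511793  0.01662372] 95.47717831393737 [-1.40925378  2.97380985  5.52002386] 0.027363057919240437
```

View pics/c14.png

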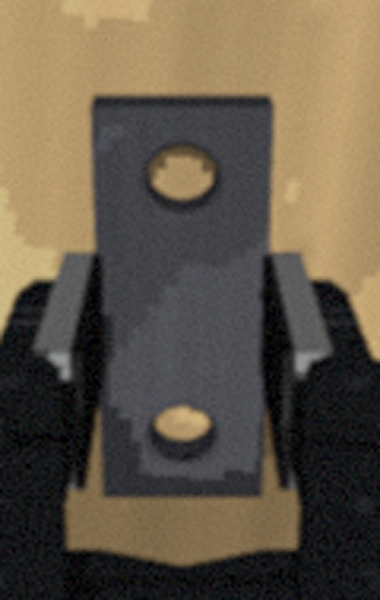

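```bash
python3 - <<'E'
from h import *
plan([.5568,.0436,.20],175,8)
E
```

```text
t 17.2 pos [ 0.6898 -0.1951  0.0166] yaw 95.48 delta [-0.133   0.2387  0.1834] n 8
{"x":0.0313,"y":-0.0137,"z":-0.0229,"rx":0.0001,"ry":0.0001,"rz":-0.1735},
{"x":0.0332,"y":-0.0081,"z":-0.0229,"rx":0.0001,"ry":0.0001,"rz":-0.1735},
{"x":0.0341,"y":-0.0022,"z":-0.0229,"rx":0.0001,"ry":0.0001,"rz":-0.1735},
{"x":0.034,"y":0.0037,"z":-0.0229,"rx":0.0001,"ry":0.0001,"rz":-0.1735},
{"x":0.0328,"y":0.0095,"z":-0.0229,"rx":0.0001,"ry":0.0001,"rz":-0.1735},
{"x":0.0307,"y":0.015,"z":-0.0229,"rx":0.0001,"ry":0.0001,"rz":-0.1735},
{"x":0.0276,"y":0.0201,"z":-0.0229,"rx":0.0001,"ry":0.0001,"rz":-0.1735},
{"x":0.0238,"y":0.0245,"z":-0.0229,"rx":0.0001,"ry":0.0001,"rz":-0.1735},
```

>>> play_rows --commands '[{"x": 0, "y": 0, "z": -0.03, "rx": 0, "ry": 0, "rz": 0, "grip": 1}, {"x": 0, "y": 0, "z": -0.051, "rx": 0, "ry": 0, "rz": 0, "grip": 1}, {"x": 0, "y": 0, "z": -0.051, "rx": 0, "ry": 0, "rz": 0, "grip": 1}, {"x": 0, "y": 0, "z": -0.051, "rx": 0, "ry": 0, "rz": 0, "grip": 1}, {"x": 0.0313, "y": -0.0137, "z": 0, "rx": 0, "ry": 0, "rz": -0.1735, "grip": 1}, {"x": 0.0332, "y": -0.0081, "z": 0, "rx": 0, "ry": 0, "rz": -0.1735, "grip": 1}, {"x": 0.0341, "y": -0.0022, "z": 0, "rx": 0, "ry": 0, "rz": -0.1735, "grip": 1}, {"x": 0.034, "y": 0.0037, "z": 0, "rx": 0, "ry": 0, "rz": -0.1735, "grip": 1}, {"x": 0.0328, "y": 0.0095, "z": 0, "rx": 0, "ry": 0, "rz": -0.1735, "grip": 1}, {"x": 0.0307, "y": 0.015, "z": 0, "rx": 0, "ry": 0, "rz": -0.1735, "grip": 1}, {"x": 0.0276, "y": 0.0201, "z": 0, "rx": 0, "ry": 0, "rz": -0.1735, "grip": 1}, {"x": 0.0238, "y": 0.0245, "z": 0, "rx": 0, "ry": 0, "rz": -0.1735, "grip": 1}]'

```text
time_s: 18.7
position: [0.5558, 0.0441, 0.1982]
tool_rot: [[-0.997, 0.082, -0.0], [0.082, 0.997, -0.0], [0.0, -0.0, -1.0]]
ft_force: [0.4, 1.1, -1.4]
grip_width: 0.0276
```

>>> play_rows --commands '[{"x": 0, "y": 0, "z": 0, "rx": 0, "ry": 0, "rz": 0, "grip": 1}, {"x": 0, "y": 0, "z": 0.04, "rx": 0, "ry": 0, "rz": 0, "grip": 1}, {"x": 0, "y": 0, "z": 0.04, "rx": 0, "ry": 0, "rz": 0, "grip": 1}, {"x": 0, "y": 0, "z": 0, "rx": 0, "ry": 0, "rz": 0, "grip": 1}, {"x": 0, "y": 0, "z": 0, "rx": 0, "ry": 0, "rz": 0, "grip": 1}]'

```text
time_s: 19.32
position: [0.5576, 0.0427, 0.1197]
tool_rot: [[-0.996, 0.089, 0.002], [0.089, 0.996, -0.0], [-0.002, -0.0, -1.0]]
ft_force: [0.2, -0.3, -1.0]
grip_width: 0.0278
```

```bash
python3 - <<'E'
from h import *
grabshot("c15")
plan([.5568,.0436,.112],175,1)
E
```

```text
19.325 [0.55761598 0.04268739 0.11966874] 174.90369841416225 [ 0.18346316 -0.26077136 -0.98564154] 0.02784571726560086
t 19.375 pos [0.5577 0.0428 0.12  ] yaw 174.92 delta [-0.0009  0.0008 -0.008 ] n 1
{"x":0.001,"y":0.0007,"z":0.008,"rx":-0.0002,"ry":0.0032,"rz":-0.0014},
```

View pics/c15.png

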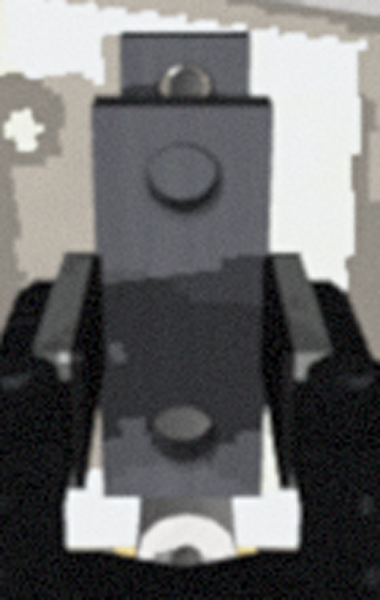

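>>> play_rows --commands '[{"x": 0.0009, "y": 0.0006, "z": 0.006, "rx": 0, "ry": 0, "rz": 0, "grip": 1}, {"x": 0, "y": 0, "z": 0.006, "rx": 0, "ry": 0, "rz": 0, "grip": 1}, {"x": 0, "y": 0, "z": 0.006, "rx": 0, "ry": 0, "rz": 0, "grip": 1}, {"x": 0, "y": 0, "z": 0.004, "rx": 0, "ry": 0, "rz": 0, "grip": 1}, {"x": 0, "y": 0, "z": 0, "rx": 0, "ry": 0, "rz": 0, "grip": 1}]'

```text
time_s: 20.0
position: [0.5556, 0.044, 0.0958]
tool_rot: [[-0.996, 0.088, -0.001], [0.088, 0.996, 0.0], [0.001, 0.0, -1.0]]
ft_force: [0.6, -0.0, -1.1]
grip_width: 0.0275
```

```bash
python3 - <<'E'
from h import *
grabshot("c16")
E
```

```text
20.0 [0.55564431 0.04396022 0.09584701] 174.97109188520793 [ 0.582576   -0.04714435 -1.05040547] 0.027502348511935896
```

View pics/c16.png

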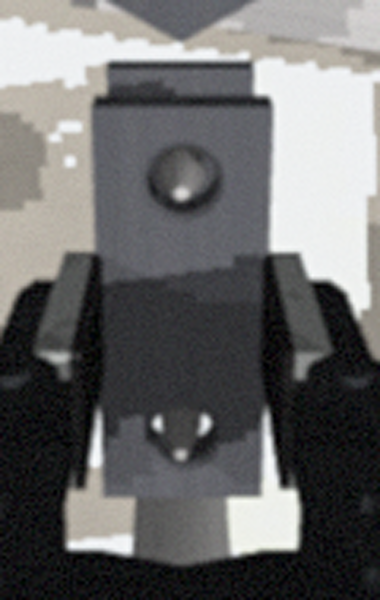

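>>> play_rows --commands '[{"x": -0.001, "y": -0.0003, "z": 0.002, "rx": 0, "ry": 0, "rz": 0, "grip": 1}, {"x": 0, "y": 0, "z": 0.006, "rx": 0, "ry": 0, "rz": 0, "grip": 1}, {"x": 0, "y": 0, "z": 0.006, "rx": 0, "ry": 0, "rz": 0, "grip": 1}, {"x": 0, "y": 0, "z": 0.006, "rx": 0, "ry": 0, "rz": 0, "grip": 1}, {"x": 0, "y": 0, "z": 0.003, "rx": 0, "ry": 0, "rz": 0, "grip": 1}, {"x": 0, "y": 0, "z": 0, "rx": 0, "ry": 0, "rz": 0, "grip": 1}]'

```text
time_s: 20.8
position: [0.5567, 0.0436, 0.073]
tool_rot: [[-0.996, 0.088, -0.0], [0.088, 0.996, 0.0], [0.0, 0.0, -1.0]]
ft_force: [-0.5, 0.6, -2.4]
grip_width: 0.0276
```

>>> play_rows --commands '[{"x": 0, "y": 0, "z": 0.0022, "rx": 0, "ry": 0, "rz": 0, "grip": 1}, {"x": 0, "y": 0, "z": 0, "rx": 0, "ry": 0, "rz": 0, "grip": 0}, {"x": 0, "y": 0, "z": 0, "rx": 0, "ry": 0, "rz": 0, "grip": 0}, {"x": 0, "y": 0, "z": 0, "rx": 0, "ry": 0, "rz": 0, "grip": -0.1}, {"x": 0, "y": 0, "z": -0.03, "rx": 0, "ry": 0, "rz": 0, "grip": -0.1}, {"x": 0, "y": 0, "z": -0.05, "rx": 0, "ry": 0, "rz": 0, "grip": -0.1}, {"x": 0, "y": 0, "z": -0.05, "rx": 0, "ry": 0, "rz": 0, "grip": -0.1}]'

```text
time_s: 21.68
position: [0.5565, 0.0436, 0.2026]
tool_rot: [[-0.996, 0.088, -0.0], [0.088, 0.996, 0.0], [0.0, 0.0, -1.0]]
ft_force: [-0.3, -0.5, 0.5]
grip_width: 0.0472
```

```bash
python3 - <<'E'
from h import *
s=env.observe();print(s["time_s"],s["position"],yawof(s["tool_rot"]),s["ft_force"],s["grip_width"])
im=cam("wrist")
cv2.imwrite("pics/c17.png",im["color"])
plates(cam("top"))
plan([.542,-.345,.15],68.7,11)
E
```

```text
21.675 [0.55651474 0.04355628 0.20255398] 174.9667036402335 [-0.3085121  -0.54929036  0.50309851] 0.04718207130483824
plate ([322.7, 589.6], [33.4, 92.9], 55.5)
plate ([542.5, -346.9], [30.7, 76.4], 67.9)
t 21.775 pos [0.5586 0.0434 0.2065] yaw 174.98 delta [-0.0166 -0.3884 -0.0565] n 11
{"x":-0.0015,"y":-0.0353,"z":0.0052,"rx":0.0008,"ry":0.0007,"rz":0.1686},
{"x":-0.0074,"y":-0.0345,"z":0.0052,"rx":0.0008,"ry":0.0007,"rz":0.1686},
{"x":-0.0131,"y":-0.0328,"z":0.0052,"rx":0.0008,"ry":0.0007,"rz":0.1686},
{"x":-0.0185,"y":-0.0301,"z":0.0052,"rx":0.0008,"ry":0.0007,"rz":0.1686},
{"x":-0.0233,"y":-0.0266,"z":0.0052,"rx":0.0008,"ry":0.0007,"rz":0.1686},
{"x":-0.0274,"y":-0.0223,"z":0.0052,"rx":0.0008,"ry":0.0007,"rz":0.1686},
{"x":-0.0307,"y":-0.0174,"z":0.0052,"rx":0.0008,"ry":0.0007,"rz":0.1686},
{"x":-0.0332,"y":-0.012,"z":0.0052,"rx":0.0008,"ry":0.0007,"rz":0.1686},
{"x":-0.0348,"y":-0.0062,"z":0.0052,"rx":0.0008,"ry":0.0007,"rz":0.1686},
{"x":-0.0353,"y":-0.0003,"z":0.0052,"rx":0.0008,"ry":0.0007,"rz":0.1686},
{"x":-0.0349,"y":0.0056,"z":0.0052,"rx":0.0008,"ry":0.0007,"rz":0.1686},
```

View pics/c17.png

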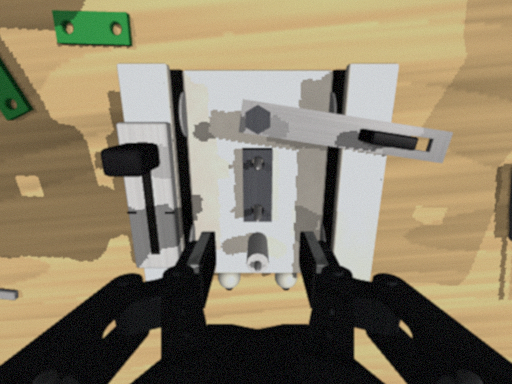

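>>> play_rows --commands '[{"x": -0.0015, "y": -0.0353, "z": 0, "rx": 0, "ry": 0, "rz": 0.1686, "grip": -0.2}, {"x": -0.0074, "y": -0.0345, "z": 0, "rx": 0, "ry": 0, "rz": 0.1686, "grip": -0.2}, {"x": -0.0131, "y": -0.0328, "z": 0, "rx": 0, "ry": 0, "rz": 0.1686, "grip": -0.2}, {"x": -0.0185, "y": -0.0301, "z": 0, "rx": 0, "ry": 0, "rz": 0.1686, "grip": -0.2}, {"x": -0.0233, "y": -0.0266, "z": 0, "rx": 0, "ry": 0, "rz": 0.1686, "grip": -0.2}, {"x": -0.0274, "y": -0.0223, "z": 0.01, "rx": 0, "ry": 0, "rz": 0.1686, "grip": -0.2}, {"x": -0.0307, "y": -0.0174, "z": 0.01, "rx": 0, "ry": 0, "rz": 0.1686, "grip": -0.2}, {"x": -0.0332, "y": -0.012, "z": 0.01, "rx": 0, "ry": 0, "rz": 0.1686, "grip": -0.2}, {"x": -0.0348, "y": -0.0062, "z": 0.015, "rx": 0, "ry": 0, "rz": 0.1686, "grip": -0.2}, {"x": -0.0353, "y": -0.0003, "z": 0.015, "rx": 0, "ry": 0, "rz": 0.1686, "grip": -0.2}, {"x": -0.0349, "y": 0.0056, "z": 0.02, "rx": 0, "ry": 0, "rz": 0.1686, "grip": -0.2}, {"x": 0, "y": 0, "z": 0, "rx": 0, "ry": 0, "rz": 0, "grip": -0.2}]'

```text
time_s: 23.28
position: [0.5386, -0.3462, 0.1186]
tool_rot: [[0.366, 0.931, -0.003], [0.931, -0.366, 0.002], [0.001, -0.003, -1.0]]
ft_force: [-0.7, 0.2, 0.4]
grip_width: 0.0514
```

```bash
python3 - <<'E'
from h import *
im=cam("wrist"); cv2.imwrite("pics/w18.png",im["color"]); im=cam("wrist")
for o in plates(im): plan([o[0][0]/1000,o[0][1]/1000,.016],o[2]%180,3)
t=cam("top"); cv2.imwrite("pics/t18.png",t["color"])
E
```

```text
plate ([542.4, -345.3], [29.4, 76.2], 69.4)
t 23.375 pos [ 0.5396 -0.3443  0.1207] yaw 68.79 delta [ 0.0028 -0.001  -0.1047] n 3
{"x":-0,"y":0.001,"z":0.0349,"rx":-0.0002,"ry":-0.0002,"rz":-0.0036},
{"x":-0,"y":0.001,"z":0.0349,"rx":-0.0002,"ry":-0.0002,"rz":-0.0036},
{"x":0,"y":0.001,"z":0.0349,"rx":-0.0002,"ry":-0.0002,"rz":-0.0036},
```

View pics/w18.png

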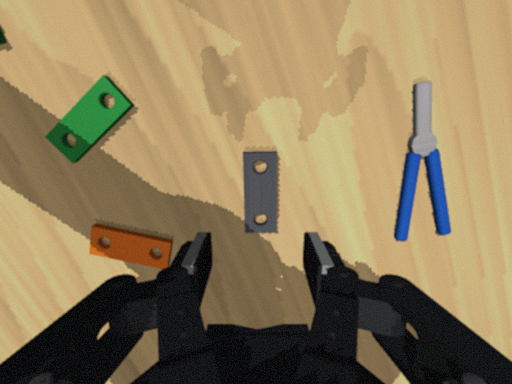

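View pics/t18.png

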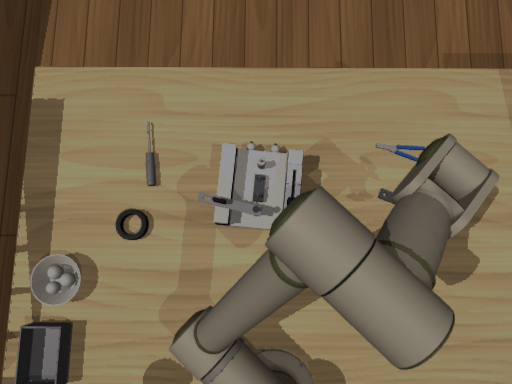

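>>> play_rows --commands '[{"x": -0.0005, "y": 0.0016, "z": 0.04, "rx": 0, "ry": 0, "rz": -0.01, "grip": -0.2}, {"x": 0, "y": 0, "z": 0.04, "rx": 0, "ry": 0, "rz": 0, "grip": -0.2}, {"x": 0, "y": 0, "z": 0.0243, "rx": 0, "ry": 0, "rz": 0, "grip": 0.1}, {"x": 0, "y": 0, "z": 0, "rx": 0, "ry": 0, "rz": 0, "grip": 0.1}, {"x": 0, "y": 0, "z": 0, "rx": 0, "ry": 0, "rz": 0, "grip": 1}, {"x": 0, "y": 0, "z": 0, "rx": 0, "ry": 0, "rz": 0, "grip": 1}, {"x": 0, "y": 0, "z": 0, "rx": 0, "ry": 0, "rz": 0, "grip": 1}, {"x": 0, "y": 0, "z": 0, "rx": 0, "ry": 0, "rz": 0, "grip": 1}]'

```text
time_s: 24.42
position: [0.5416, -0.3459, 0.0181]
tool_rot: [[0.354, 0.935, 0.002], [0.935, -0.354, -0.001], [-0.001, 0.002, -1.0]]
ft_force: [0.1, 1.7, 6.4]
grip_width: 0.0271
```

```bash
python3 - <<'E'
from h import *
grabshot("c19")
plan([.5568,.0436,.20],175,11)
E
```

```text
24.425 [ 0.541603   -0.34585058  0.0181086 ] 69.29218599358434 [0.1383377  1.65419549 6.4059112 ] 0.027135773404631212
t 24.475 pos [ 0.5416 -0.3458  0.0181] yaw 69.29 delta [0.0152 0.3894 0.1819] n 11
{"x":0.0336,"y":-0.0112,"z":-0.0166,"rx":0.0001,"ry":0.0002,"rz":-0.1677},
{"x":0.035,"y":-0.0054,"z":-0.0166,"rx":0.0001,"ry":0.0002,"rz":-0.1677},
{"x":0.0354,"y":0.0005,"z":-0.0166,"rx":0.0001,"ry":0.0002,"rz":-0.1677},
{"x":0.0348,"y":0.0064,"z":-0.0166,"rx":0.0001,"ry":0.0002,"rz":-0.1677},
{"x":0.0333,"y":0.0121,"z":-0.0165,"rx":0.0001,"ry":0.0002,"rz":-0.1677},
{"x":0.0308,"y":0.0175,"z":-0.0165,"rx":0.0001,"ry":0.0002,"rz":-0.1677},
{"x":0.0275,"y":0.0224,"z":-0.0165,"rx":0.0001,"ry":0.0002,"rz":-0.1677},
{"x":0.0233,"y":0.0267,"z":-0.0165,"rx":0.0001,"ry":0.0002,"rz":-0.1677},
{"x":0.0186,"y":0.0302,"z":-0.0165,"rx":0.0001,"ry":0.0002,"rz":-0.1677},
{"x":0.0133,"y":0.0329,"z":-0.0165,"rx":0.0001,"ry":0.0002,"rz":-0.1677},
{"x":0.0076,"y":0.0346,"z":-0.0165,"rx":0.0001,"ry":0.0002,"rz":-0.1677},
```

View pics/c19.png

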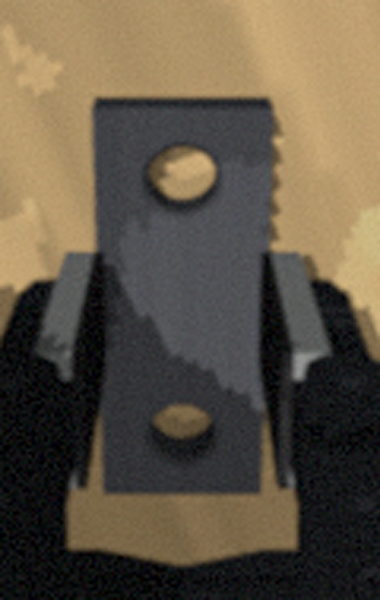

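>>> play_rows --commands '[{"x": 0, "y": 0, "z": -0.03, "rx": 0, "ry": 0, "rz": 0, "grip": 1}, {"x": 0.0336, "y": -0.0112, "z": -0.03, "rx": 0, "ry": 0, "rz": -0.1677, "grip": 1}, {"x": 0.035, "y": -0.0054, "z": -0.03, "rx": 0, "ry": 0, "rz": -0.1677, "grip": 1}, {"x": 0.0354, "y": 0.0005, "z": -0.03, "rx": 0, "ry": 0, "rz": -0.1677, "grip": 1}, {"x": 0.0348, "y": 0.0064, "z": -0.03, "rx": 0, "ry": 0, "rz": -0.1677, "grip": 1}, {"x": 0.0333, "y": 0.0121, "z": -0.032, "rx": 0, "ry": 0, "rz": -0.1677, "grip": 1}, {"x": 0.0308, "y": 0.0175, "z": 0, "rx": 0, "ry": 0, "rz": -0.1677, "grip": 1}, {"x": 0.0275, "y": 0.0224, "z": 0, "rx": 0, "ry": 0, "rz": -0.1677, "grip": 1}, {"x": 0.0233, "y": 0.0267, "z": 0, "rx": 0, "ry": 0, "rz": -0.1677, "grip": 1}, {"x": 0.0186, "y": 0.0302, "z": 0, "rx": 0, "ry": 0, "rz": -0.1677, "grip": 1}, {"x": 0.0133, "y": 0.0329, "z": 0, "rx": 0, "ry": 0, "rz": -0.1677, "grip": 1}, {"x": 0.0076, "y": 0.0346, "z": 0, "rx": 0, "ry": 0, "rz": -0.1677, "grip": 1}]'

```text
time_s: 25.98
position: [0.5564, 0.0449, 0.199]
tool_rot: [[-0.997, 0.082, 0.0], [0.082, 0.997, -0.0], [-0.0, -0.0, -1.0]]
ft_force: [1.1, -0.0, -1.3]
grip_width: 0.0272
```

>>> play_rows --commands '[{"x": 0, "y": 0, "z": 0, "rx": 0, "ry": 0, "rz": 0, "grip": 1}, {"x": 0, "y": 0, "z": 0.04, "rx": 0, "ry": 0, "rz": 0, "grip": 1}, {"x": 0, "y": 0, "z": 0.04, "rx": 0, "ry": 0, "rz": 0, "grip": 1}, {"x": 0, "y": 0, "z": 0, "rx": 0, "ry": 0, "rz": 0, "grip": 1}, {"x": 0, "y": 0, "z": 0, "rx": 0, "ry": 0, "rz": 0, "grip": 1}, {"x": 0, "y": 0, "z": 0, "rx": 0, "ry": 0, "rz": 0, "grip": 1}]'

```text
time_s: 26.72
position: [0.5574, 0.0434, 0.1205]
tool_rot: [[-0.996, 0.088, 0.003], [0.088, 0.996, -0.0], [-0.003, -0.0, -1.0]]
ft_force: [0.4, -0.6, -1.2]
grip_width: 0.027
```

```bash
python3 - <<'E'
from h import *
grabshot("c20")
plan([.5568,.0436,.112],175,1)
E
```

```text
26.725 [0.55735045 0.0434401  0.12048152] 174.94229873337449 [ 0.35633782 -0.59938346 -1.15697711] 0.02701732132097405
t 26.775 pos [0.5572 0.0435 0.1202] yaw 174.95 delta [-0.0004  0.0001 -0.0082] n 1
{"x":0.0004,"y":0,"z":0.0082,"rx":-0.0002,"ry":0.0028,"rz":-0.0008},
```

View pics/c20.png

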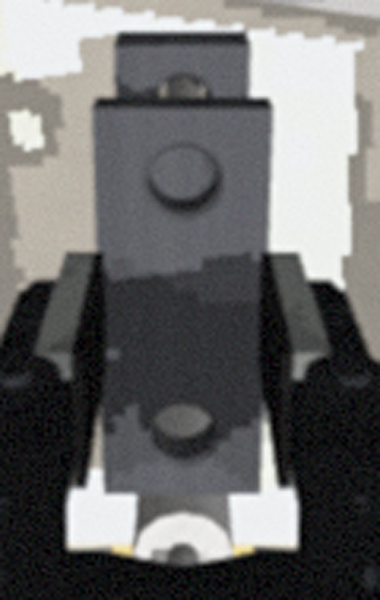

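>>> play_rows --commands '[{"x": -0.0005, "y": 0.0001, "z": 0.006, "rx": 0, "ry": 0, "rz": 0, "grip": 1}, {"x": 0, "y": 0, "z": 0.006, "rx": 0, "ry": 0, "rz": 0, "grip": 1}, {"x": 0, "y": 0, "z": 0.006, "rx": 0, "ry": 0, "rz": 0, "grip": 1}, {"x": 0, "y": 0, "z": 0.004, "rx": 0, "ry": 0, "rz": 0, "grip": 1}, {"x": 0, "y": 0, "z": 0, "rx": 0, "ry": 0, "rz": 0, "grip": 1}]'

```text
time_s: 27.4
position: [0.5569, 0.0438, 0.0963]
tool_rot: [[-0.996, 0.088, -0.001], [0.088, 0.996, 0.0], [0.001, 0.0, -1.0]]
ft_force: [0.6, 0.8, -0.7]
grip_width: 0.0273
```

```bash
python3 - <<'E'
from h import *
grabshot("c21")
E
```

```text
27.4 [0.55693797 0.04384154 0.0963345 ] 174.97563583263437 [ 0.59055765  0.79411815 -0.66935692] 0.02730988694844058
```

View pics/c21.png

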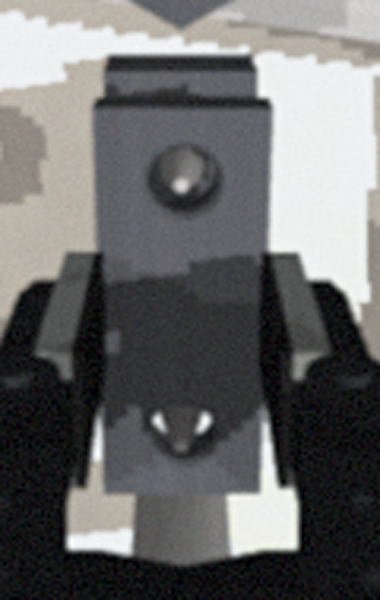

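>>> play_rows --commands '[{"x": 0, "y": -0.0002, "z": 0.006, "rx": 0, "ry": 0, "rz": 0, "grip": 1}, {"x": 0, "y": 0, "z": 0.005, "rx": 0, "ry": 0, "rz": 0, "grip": 1}, {"x": 0, "y": 0, "z": 0.003, "rx": 0, "ry": 0, "rz": 0, "grip": 1}, {"x": 0, "y": 0, "z": 0, "rx": 0, "ry": 0, "rz": 0, "grip": 1}]'

```text
time_s: 27.95
position: [0.5569, 0.0436, 0.0825]
tool_rot: [[-0.996, 0.088, -0.0], [0.088, 0.996, 0.0], [0.0, 0.0, -1.0]]
ft_force: [-0.2, -0.3, -0.8]
grip_width: 0.0271
```

>>> play_rows --commands '[{"x": 0, "y": 0, "z": 0.0025, "rx": 0, "ry": 0, "rz": 0, "grip": 1}, {"x": 0, "y": 0, "z": 0, "rx": 0, "ry": 0, "rz": 0, "grip": 0}, {"x": 0, "y": 0, "z": 0, "rx": 0, "ry": 0, "rz": 0, "grip": 0}, {"x": 0, "y": 0, "z": 0, "rx": 0, "ry": 0, "rz": 0, "grip": -0.1}, {"x": 0, "y": 0, "z": -0.03, "rx": 0, "ry": 0, "rz": 0, "grip": -0.1}, {"x": 0, "y": 0, "z": -0.05, "rx": 0, "ry": 0, "rz": 0, "grip": -0.1}, {"x": 0, "y": 0, "z": -0.04, "rx": 0, "ry": 0, "rz": 0, "grip": -0.1}, {"x": 0, "y": 0, "z": 0, "rx": 0, "ry": 0, "rz": 0, "grip": -0.1}, {"x": 0, "y": 0, "z": 0, "rx": 0, "ry": 0, "rz": 0, "grip": -0.1}]'

```text
time_s: 29.08
position: [0.5566, 0.0437, 0.1994]
tool_rot: [[-0.996, 0.088, -0.001], [0.088, 0.996, 0.0], [0.001, 0.0, -1.0]]
ft_force: [-0.0, -0.1, -0.1]
grip_width: 0.0466
```

```bash
python3 - <<'E'
from h import *
s=env.observe();print(s["time_s"],s["position"],yawof(s["tool_rot"]),s["ft_force"],s["grip_width"])
im=cam("wrist"); import pickle; pickle.dump((im,s),open("w22.pkl","wb"))
cv2.imwrite("pics/w22.png",cv2.resize(im["color"],(768,576)))
P=cloud(im)
for v in (150,165,180,195,210,218): print(v,np.round(P[v,250:266:5,2],3))
for z in [(.128,.138),(.093,.108)]:
  q=P[(P[...,2]>z[0])&(P[...,2]<z[1])&(P[...,1]>.09)&(P[...,1]<.22)&(P[...,0]<.62)&(P[...,0]>.4)]; print(z,len(q), cv2.minAreaRect((q[:,:2]*1000).astype(np.float32)) if len(q)>4 else 0)
E
```

```text
29.075 [0.55659736 0.04368509 0.19940239] 174.97284638340128 [-0.03353256 -0.13944655 -0.13319773] 0.046613005041736565
150 [0.058 0.059 0.058 0.059]
165 [0.068 0.085 0.083 0.069]
180 [0.068 0.068 0.068 0.068]
195 [0.068 0.068 0.068 0.068]
210 [0.067 0.066 0.066 0.069]
218 [0.069 0.084 0.083 0.068]
(0.128, 0.138) 662 ((513.880126953125, 147.29615783691406), (33.5042839050293, 9.913834571838379), 76.58009338378906)
(0.093, 0.108) 10884 ((534.8076171875, 153.67657470703125), (165.29989624023438, 115.77042388916016), 11.631088256835938)
```

View pics/w22.png

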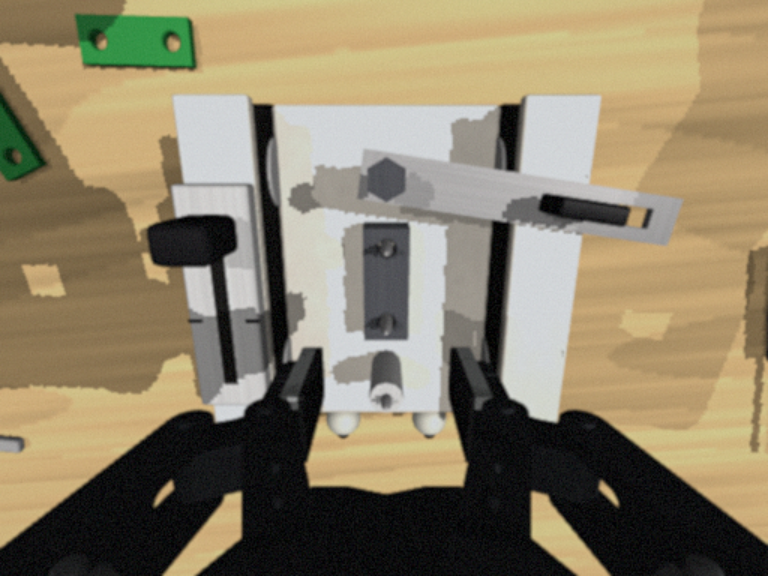

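```bash
python3 - <<'E'
from h import *
plan([.5130,.1465,.18],76.6,10)
E
```

```text
t 29.125 pos [0.5565 0.0437 0.199 ] yaw 174.98 delta [-0.0435  0.1028 -0.019 ] n 10
{"x":0.0052,"y":0.0099,"z":0.0019,"rx":-0.0002,"ry":-0.0002,"rz":0.1717},
{"x":0.0068,"y":0.0088,"z":0.0019,"rx":-0.0002,"ry":-0.0002,"rz":0.1717},
{"x":0.0082,"y":0.0075,"z":0.0019,"rx":-0.0002,"ry":-0.0002,"rz":0.1717},
{"x":0.0094,"y":0.006,"z":0.0019,"rx":-0.0002,"ry":-0.0002,"rz":0.1717},
{"x":0.0103,"y":0.0043,"z":0.0019,"rx":-0.0002,"ry":-0.0002,"rz":0.1717},
{"x":0.0109,"y":0.0025,"z":0.0019,"rx":-0.0002,"ry":-0.0002,"rz":0.1717},
{"x":0.0111,"y":0.0006,"z":0.0019,"rx":-0.0002,"ry":-0.0002,"rz":0.1717},
{"x":0.0111,"y":-0.0013,"z":0.0019,"rx":-0.0002,"ry":-0.0002,"rz":0.1717},
{"x":0.0107,"y":-0.0032,"z":0.0019,"rx":-0.0002,"ry":-0.0002,"rz":0.1717},
{"x":0.01,"y":-0.005,"z":0.0019,"rx":-0.0002,"ry":-0.0002,"rz":0.1717},
```

>>> play_rows --commands '[{"x": 0.0052, "y": 0.0099, "z": 0.0019, "rx": 0, "ry": 0, "rz": 0.1717, "grip": -0.1}, {"x": 0.0068, "y": 0.0088, "z": 0.0019, "rx": 0, "ry": 0, "rz": 0.1717, "grip": -0.1}, {"x": 0.0082, "y": 0.0075, "z": 0.0019, "rx": 0, "ry": 0, "rz": 0.1717, "grip": -0.1}, {"x": 0.0094, "y": 0.006, "z": 0.0019, "rx": 0, "ry": 0, "rz": 0.1717, "grip": -0.1}, {"x": 0.0103, "y": 0.0043, "z": 0.0019, "rx": 0, "ry": 0, "rz": 0.1717, "grip": -0.1}, {"x": 0.0109, "y": 0.0025, "z": 0.0019, "rx": 0, "ry": 0, "rz": 0.1717, "grip": -0.1}, {"x": 0.0111, "y": 0.0006, "z": 0.0019, "rx": 0, "ry": 0, "rz": 0.1717, "grip": -0.1}, {"x": 0.0111, "y": -0.0013, "z": 0.0019, "rx": 0, "ry": 0, "rz": 0.1717, "grip": -0.1}, {"x": 0.0107, "y": -0.0032, "z": 0.0019, "rx": 0, "ry": 0, "rz": 0.1717, "grip": -0.1}, {"x": 0.01, "y": -0.005, "z": 0.0019, "rx": 0, "ry": 0, "rz": 0.1717, "grip": -0.1}, {"x": 0, "y": 0, "z": 0, "rx": 0, "ry": 0, "rz": 0, "grip": -0.1}, {"x": 0, "y": 0, "z": 0, "rx": 0, "ry": 0, "rz": 0, "grip": -0.1}]'

```text
time_s: 30.62
position: [0.5137, 0.1461, 0.1807]
tool_rot: [[0.229, 0.974, -0.001], [0.974, -0.229, -0.0], [-0.0, -0.001, -1.0]]
ft_force: [0.2, -0.7, 0.6]
grip_width: 0.0469
```

```bash
python3 - <<'E'
from h import *
s=env.observe();print(s["time_s"],s["position"],yawof(s["tool_rot"]),s["ft_force"],s["grip_width"])
im=cam("wrist"); s=env.observe(); cv2.imwrite("pics/w23.png",cv2.resize(im["color"],(768,576)))
P=cloud(im); R=np.array(s["tool_rot"])
q=P[(P[...,2]>.126)&(P[...,2]<.14)&(P[...,1]>.09)&(P[...,1]<.22)&(P[...,0]<.62)&(P[...,0]>.4)]; r=cv2.minAreaRect((q[:,:2]*1000).astype(np.float32)); print(r)
print("tool:",R.T@(np.array([*r[0],130])/1000-s["position"]))
E
```

```text
30.625 [0.51367668 0.14611498 0.18067954] 76.7871908752324 [ 0.21558213 -0.72576468  0.57349521] 0.04690869814763931
((514.0115966796875, 147.64610290527344), (33.6509895324707, 9.943541526794434), 77.09900665283203)
tool: [ 0.00162615 -0.00011246  0.05084043]
```

View pics/w23.png

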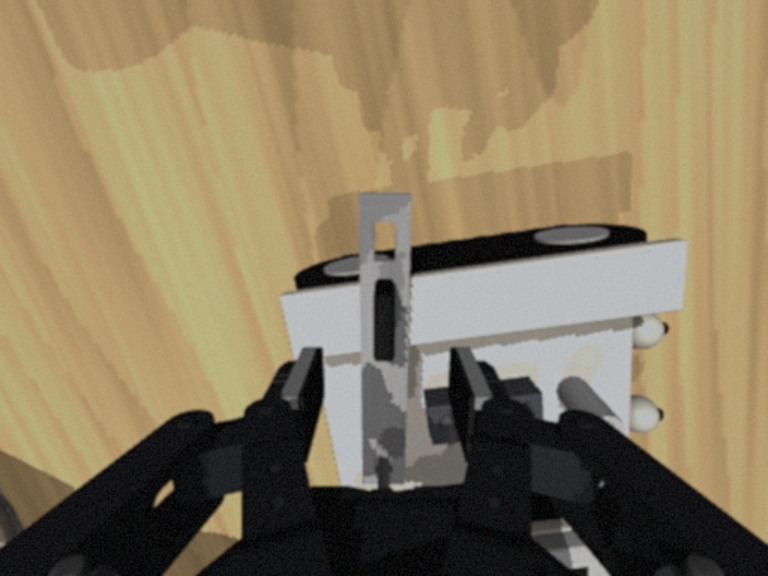

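>>> play_rows --commands '[{"x": 0.001, "y": -0.001, "z": 0.03, "rx": 0, "ry": 0, "rz": 0, "grip": -0.1}, {"x": 0, "y": 0, "z": 0.0305, "rx": 0, "ry": 0, "rz": 0, "grip": -0.1}, {"x": 0, "y": 0, "z": 0, "rx": 0, "ry": 0, "rz": 0, "grip": 0.2}, {"x": 0, "y": 0, "z": 0, "rx": 0, "ry": 0, "rz": 0, "grip": 1}, {"x": 0, "y": 0, "z": 0, "rx": 0, "ry": 0, "rz": 0, "grip": 1}, {"x": 0, "y": 0, "z": 0, "rx": 0, "ry": 0, "rz": 0, "grip": 1}, {"x": 0, "y": 0, "z": 0, "rx": 0, "ry": 0, "rz": 0, "grip": 1}]' --squeeze 60

```text
time_s: 31.55
position: [0.5137, 0.1476, 0.1221]
tool_rot: [[0.232, 0.973, 0.003], [0.973, -0.232, -0.0], [0.001, 0.003, -1.0]]
ft_force: [-1.1, -0.5, 7.0]
grip_width: 0.009
```

```bash
python3 - <<'E'
from h import *
s=env.observe();print(s["time_s"],s["position"],yawof(s["tool_rot"]),s["ft_force"],s["grip_width"])
im=cam("wrist"); s=env.observe(); cv2.imwrite("pics/w24.png",cv2.resize(im["color"],(768,576)))
# slot centre reading later
E
```

```text
31.55 [0.51366866 0.14757725 0.12208966] 76.61314557017967 [-1.07086151 -0.46638597  7.03016368] 0.009003610115856958
```

View pics/w24.png

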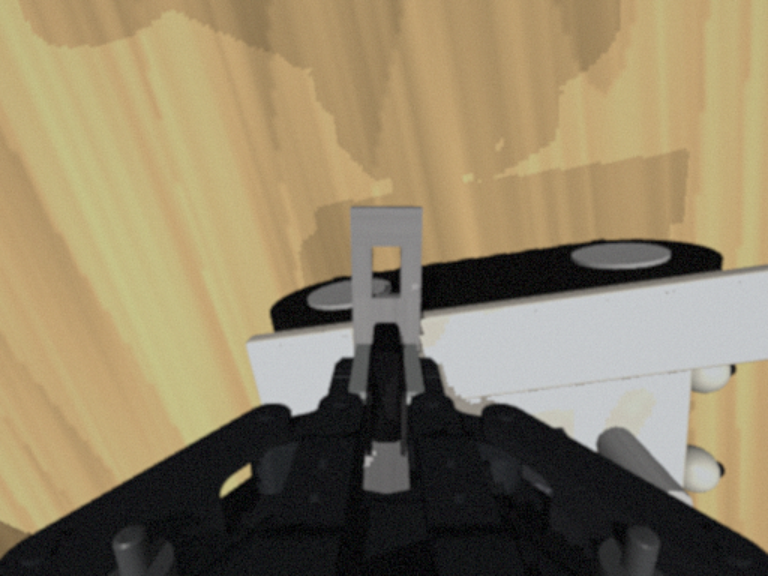

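>>> play_rows --commands '[{"x": 0, "y": 0, "z": -0.009, "rx": 0, "ry": 0, "rz": 0, "grip": 1}, {"x": 0, "y": 0, "z": -0.009, "rx": 0, "ry": 0, "rz": 0, "grip": 1}, {"x": 0, "y": 0, "z": 0, "rx": 0, "ry": 0, "rz": 0, "grip": 1}, {"x": 0, "y": 0, "z": 0, "rx": 0, "ry": 0, "rz": 0, "grip": 1}]'

```text
time_s: 32.1
position: [0.5128, 0.1476, 0.1386]
tool_rot: [[0.232, 0.973, -0.0], [0.973, -0.232, -0.0], [-0.0, -0.0, -1.0]]
ft_force: [0.0, -0.6, -1.5]
grip_width: 0.0091
```

```bash
python3 - <<'E'
from h import *
s=env.observe();print(s["time_s"],s["position"],yawof(s["tool_rot"]),s["ft_force"],s["wrist_torque"],s["grip_width"])
im=cam("wrist"); cv2.imwrite("pics/w25.png",cv2.resize(im["color"],(768,576)))
cv2.imwrite("pics/s25.png",cv2.resize(cam("scene")["color"][140:260,170:330],(800,600),interpolation=cv2.INTER_CUBIC))
B=np.array([.4888,.0497]); s=env.observe(); p=np.array(s["position"]);y0=yawof(s["tool_rot"]); n=10; ys=np.linspace(y0,-5,n+1)
prev=p[:2]; py=y0
for k in range(1,n+1):
    a=np.radians(ys[k]); tgt=B+.1007*np.array([np.cos(a),np.sin(a)])
    d=tgt-prev; b=np.radians(py); tx=np.array([np.cos(b),np.sin(b)]); ty=np.array([np.sin(b),-np.cos(b)])
    print(round(ys[k],1),np.round(tgt,4),'"x": %.4f, "y": %.4f, rz %.4f'%(d@tx,d@ty,np.radians(py-ys[k]))); prev=tgt; py=ys[k]
E
```

```text
32.1 [0.51281841 0.14762521 0.13861907] 76.59573412355032 [ 0.00959574 -0.59282858 -1.53698811] [-0.00842823  0.01848803  0.03766557] 0.009081311765294515
68.4 [0.5258 0.1434] "x": -0.0011, "y": 0.0137, rz 0.1424
60.3 [0.5387 0.1372] "x": -0.0010, "y": 0.0143, rz 0.1424
52.1 [0.5506 0.1292] "x": -0.0010, "y": 0.0143, rz 0.1424
44.0 [0.5613 0.1196] "x": -0.0010, "y": 0.0143, rz 0.1424
35.8 [0.5705 0.1086] "x": -0.0010, "y": 0.0143, rz 0.1424
27.6 [0.578  0.0964] "x": -0.0010, "y": 0.0143, rz 0.1424
19.5 [0.5837 0.0833] "x": -0.0010, "y": 0.0143, rz 0.1424
11.3 [0.5875 0.0695] "x": -0.0010, "y": 0.0143, rz 0.1424
3.2 [0.5893 0.0553] "x": -0.0010, "y": 0.0143, rz 0.1424
-5.0 [0.5891 0.0409] "x": -0.0010, "y": 0.0143, rz 0.1424
```

View pics/w25.png

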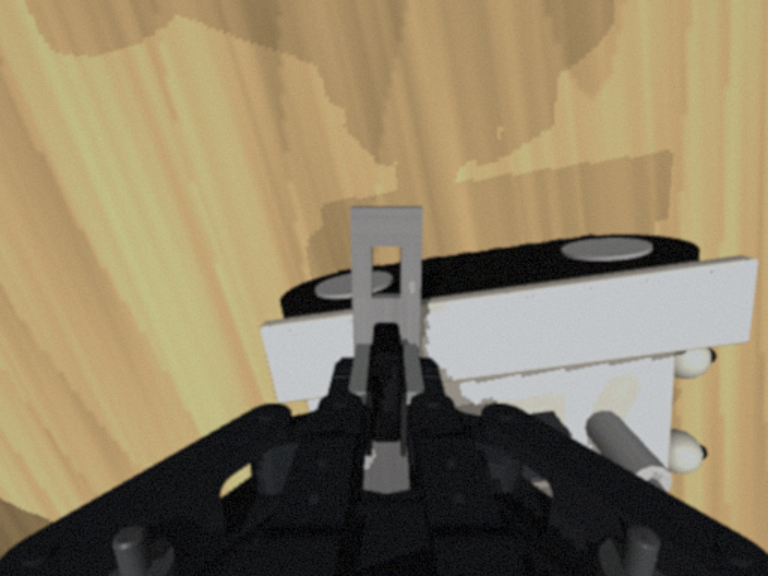

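View pics/s25.png

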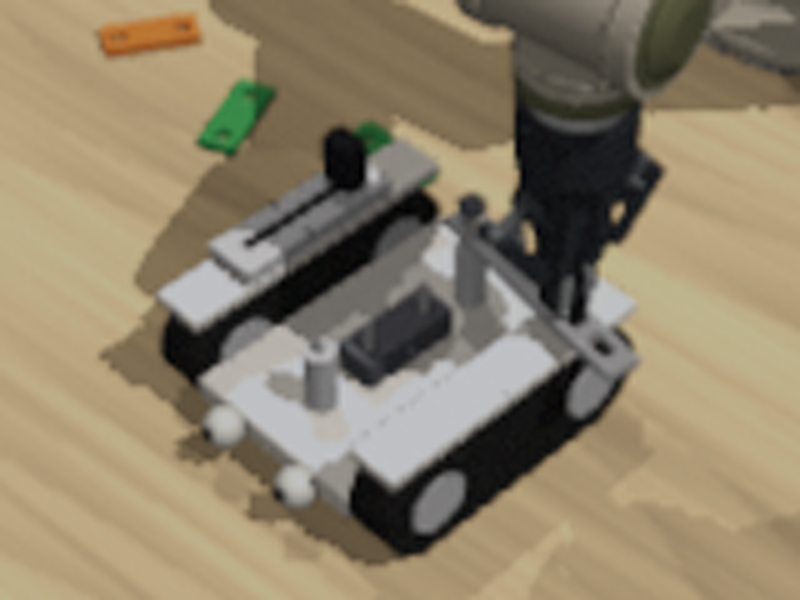

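>>> play_rows --commands '[{"x": -0.001, "y": 0.0137, "z": -0.003, "rx": 0, "ry": 0, "rz": 0.1424, "grip": 1}, {"x": -0.001, "y": 0.0143, "z": 0, "rx": 0, "ry": 0, "rz": 0.1424, "grip": 1}, {"x": -0.001, "y": 0.0143, "z": 0, "rx": 0, "ry": 0, "rz": 0.1424, "grip": 1}, {"x": 0, "y": 0, "z": 0, "rx": 0, "ry": 0, "rz": 0, "grip": 1}]'

```text
time_s: 32.7
position: [0.5512, 0.1289, 0.1413]
tool_rot: [[0.614, 0.79, -0.0], [0.79, -0.614, -0.0], [-0.0, -0.0, -1.0]]
ft_force: [0.1, 0.6, -1.2]
grip_width: 0.0085
```

```bash
python3 - <<'E'
from h import *
s=env.observe();print(s["time_s"],s["position"],yawof(s["tool_rot"]),s["ft_force"],s["wrist_torque"],s["grip_width"])
E
```

```text
32.7 [0.55121647 0.12894156 0.14127762] 52.14798334206483 [ 0.05496674  0.57604528 -1.15232397] [-0.00407914  0.02355933 -0.01736866] 0.008476035124509286
```

Free of force. Continuing the swing.

>>> play_rows --commands '[{"x": -0.001, "y": 0.0143, "z": 0, "rx": 0, "ry": 0, "rz": 0.1424, "grip": 1}, {"x": -0.001, "y": 0.0143, "z": 0, "rx": 0, "ry": 0, "rz": 0.1424, "grip": 1}, {"x": -0.001, "y": 0.0143, "z": 0, "rx": 0, "ry": 0, "rz": 0.1424, "grip": 1}, {"x": -0.001, "y": 0.0143, "z": 0, "rx": 0, "ry": 0, "rz": 0.1424, "grip": 1}, {"x": -0.001, "y": 0.0143, "z": 0, "rx": 0, "ry": 0, "rz": 0.1424, "grip": 1}, {"x": 0, "y": 0, "z": 0, "rx": 0, "ry": 0, "rz": 0, "grip": 1}]'

```text
time_s: 33.45
position: [0.5876, 0.0694, 0.1415]
tool_rot: [[0.98, 0.199, -0.001], [0.199, -0.98, 0.0], [-0.001, -0.0, -1.0]]
ft_force: [0.2, 0.7, -0.8]
grip_width: 0.0087
```

>>> play_rows --commands '[{"x": -0.001, "y": 0.0143, "z": 0, "rx": 0, "ry": 0, "rz": 0.1424, "grip": 1}, {"x": -0.001, "y": 0.0143, "z": 0, "rx": 0, "ry": 0, "rz": 0.1424, "grip": 1}, {"x": 0, "y": 0, "z": 0, "rx": 0, "ry": 0, "rz": 0, "grip": 1}, {"x": 0, "y": 0, "z": 0, "rx": 0, "ry": 0, "rz": 0, "grip": 1}]'

```text
time_s: 33.95
position: [0.5893, 0.042, 0.1417]
tool_rot: [[0.997, -0.082, -0.0], [-0.082, -0.997, 0.0], [-0.0, -0.0, -1.0]]
ft_force: [0.1, -0.4, -0.6]
grip_width: 0.0086
```

```bash
python3 - <<'E'
from h import *
s=env.observe();print(s["time_s"],s["position"],yawof(s["tool_rot"]),s["ft_force"],s["wrist_torque"],s["grip_width"])
im=cam("wrist"); cv2.imwrite("pics/w26.png",cv2.resize(im["color"],(768,576)))
cv2.imwrite("pics/c26.png",cv2.resize(im["color"][120:250,180:340],(720,585),interpolation=cv2.INTER_CUBIC))
E
```

```text
33.95 [0.5892554  0.04198316 0.14172112] -4.690570677266366 [ 0.12559668 -0.38570801 -0.57530967] [-0.02165584 -0.04510776 -0.01431746] 0.008610989748042122
```

View pics/w26.png

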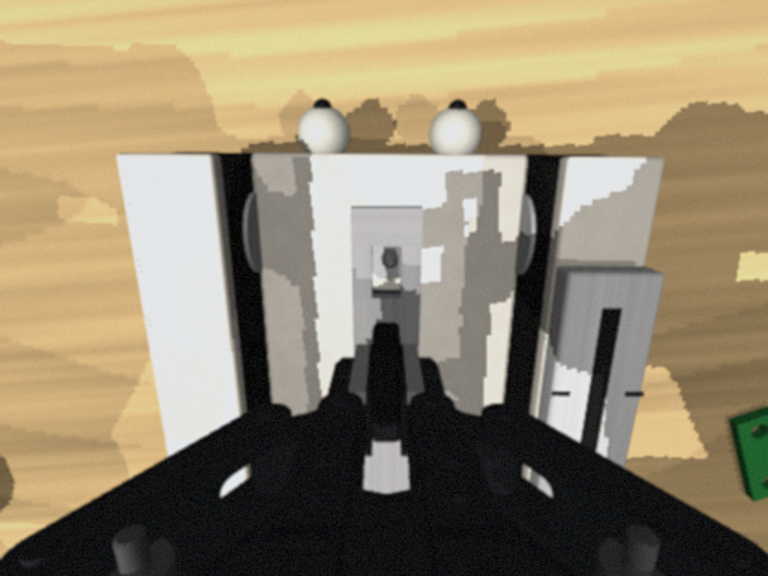

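View pics/c26.png

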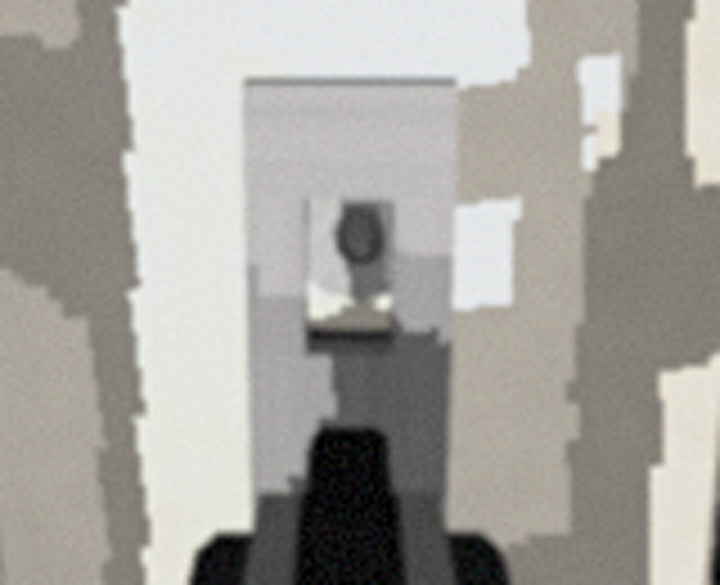

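>>> play_rows --commands '[{"x": 0, "y": 0.0012, "z": 0, "rx": 0, "ry": 0, "rz": 0.005, "grip": 1}, {"x": 0, "y": 0, "z": 0.004, "rx": 0, "ry": 0, "rz": 0, "grip": 1}, {"x": 0, "y": 0, "z": 0.003, "rx": 0, "ry": 0, "rz": 0, "grip": 1}, {"x": 0, "y": 0, "z": 0, "rx": 0, "ry": 0, "rz": 0, "grip": 1}]'

```text
time_s: 34.5
position: [0.5893, 0.0399, 0.1343]
tool_rot: [[0.996, -0.092, -0.001], [-0.092, -0.996, 0.0], [-0.001, -0.0, -1.0]]
ft_force: [-0.2, -0.2, -0.9]
grip_width: 0.0087
```

```bash
python3 - <<'E'
from h import *
s=env.observe();print(s["time_s"],s["position"],yawof(s["tool_rot"]),s["ft_force"],s["wrist_torque"],s["grip_width"])
im=cam("wrist"); 
cv2.imwrite("pics/c27.png",cv2.resize(im["color"][120:250,180:340],(720,585),interpolation=cv2.INTER_CUBIC))
E
```

```text
34.5 [0.58926966 0.0399444  0.13430012] -5.263219237252443 [-0.20994442 -0.22857459 -0.90483654] [ 0.03283437 -0.04613745 -0.04681829] 0.008673629212222464
```

View pics/c27.png

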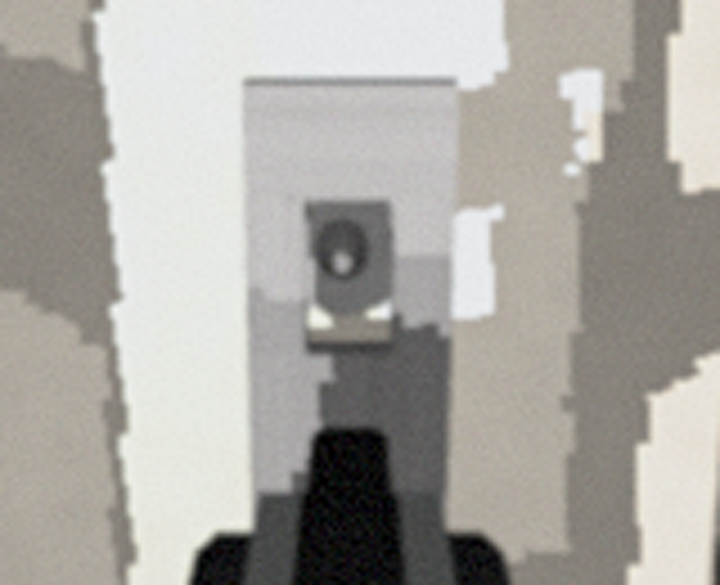

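>>> play_rows --commands '[{"x": 0, "y": -0.0008, "z": 0.001, "rx": 0, "ry": 0, "rz": -0.003, "grip": 1}, {"x": 0, "y": 0, "z": 0.003, "rx": 0, "ry": 0, "rz": 0, "grip": 1}, {"x": 0, "y": 0, "z": 0.003, "rx": 0, "ry": 0, "rz": 0, "grip": 1}, {"x": 0, "y": 0, "z": 0, "rx": 0, "ry": 0, "rz": 0, "grip": 1}]'

```text
time_s: 35.05
position: [0.5894, 0.0407, 0.1274]
tool_rot: [[0.996, -0.089, -0.001], [-0.089, -0.996, 0.0], [-0.001, -0.0, -1.0]]
ft_force: [0.2, 0.4, -1.4]
grip_width: 0.0092
```

```bash
python3 - <<'E'
from h import *
s=env.observe();print(s["time_s"],s["position"],yawof(s["tool_rot"]),s["ft_force"],s["wrist_torque"],s["grip_width"])
im=cam("wrist"); 
cv2.imwrite("pics/c28.png",cv2.resize(im["color"][120:250,180:340],(720,585),interpolation=cv2.INTER_CUBIC))
E
```

```text
35.05 [0.58937552 0.04067862 0.12739071] -5.106365562549299 [ 0.24675742  0.40377221 -1.40591989] [ 0.01591129 -0.03566183  0.02189393] 0.009190443056710918
```

View pics/c28.png

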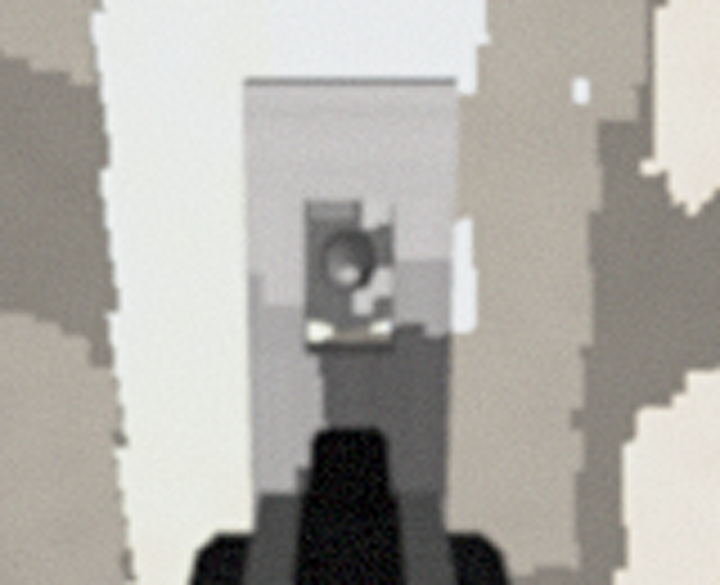

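>>> play_rows --commands '[{"x": 0, "y": 0, "z": 0.002, "rx": 0, "ry": 0, "rz": 0, "grip": 1}, {"x": 0, "y": 0, "z": 0.002, "rx": 0, "ry": 0, "rz": 0, "grip": 1}, {"x": 0, "y": 0, "z": 0.001, "rx": 0, "ry": 0, "rz": 0, "grip": 1}, {"x": 0, "y": 0, "z": 0, "rx": 0, "ry": 0, "rz": 0, "grip": 1}]'

```text
time_s: 35.6
position: [0.5895, 0.0407, 0.1226]
tool_rot: [[0.996, -0.089, -0.0], [-0.089, -0.996, 0.0], [-0.0, 0.0, -1.0]]
ft_force: [1.1, 0.2, -1.4]
grip_width: 0.0084
```

Nearly seated. I'll open, rise and look.

>>> play_rows --commands '[{"x": 0, "y": 0, "z": 0.0005, "rx": 0, "ry": 0, "rz": 0, "grip": 0.6}, {"x": 0, "y": 0, "z": 0, "rx": 0, "ry": 0, "rz": 0, "grip": 0.2}, {"x": 0, "y": 0, "z": 0, "rx": 0, "ry": 0, "rz": 0, "grip": 0}, {"x": 0, "y": 0, "z": -0.03, "rx": 0, "ry": 0, "rz": 0, "grip": 0}, {"x": 0, "y": 0, "z": -0.05, "rx": 0, "ry": 0, "rz": 0, "grip": 0}, {"x": 0, "y": 0, "z": -0.03, "rx": 0, "ry": 0, "rz": 0, "grip": 0}, {"x": 0, "y": 0, "z": 0, "rx": 0, "ry": 0, "rz": 0, "grip": 0}]'

```text
time_s: 36.48
position: [0.5902, 0.0406, 0.2346]
tool_rot: [[0.996, -0.089, 0.005], [-0.089, -0.996, -0.001], [0.005, 0.0, -1.0]]
ft_force: [0.0, -0.6, -0.2]
grip_width: 0.0426
```

```bash
python3 - <<'E'
from h import *
s=env.observe();print(s["time_s"],s["position"],yawof(s["tool_rot"]),s["ft_force"],s["grip_width"])
im=cam("wrist"); cv2.imwrite("pics/w29.png",cv2.resize(im["color"],(768,576)))
cv2.imwrite("pics/s29.png",cv2.resize(cam("scene")["color"][140:260,170:330],(800,600),interpolation=cv2.INTER_CUBIC))
P=cloud(im); C=np.array([.5565,.0438]); e=np.array([.9962,-.0872])
d=P[...,:2]-C; a=d@e; b=d@np.array([.0872,.9962])
for x in (-.05,-.03,-.01,.06,.0,.056,.082,.088):
    m=(abs(a-x)<.003)&(abs(b)<.012)&(P[...,2]>.05)&(P[...,2]<.14); print(x,m.sum(),np.median(P[m][:,2]) if m.any() else None)
E
```

```text
36.475 [0.59018987 0.04063541 0.23455716] -5.102845659949809 [ 0.03213256 -0.58979185 -0.17984624] 0.04256524748864559
-0.05 111 0.1004768986450203
-0.03 119 0.10036008337847913
-0.01 120 0.10040385908760363
0.06 158 0.09998375692599767
0.0 127 0.10062376158663389
0.056 158 0.1004689733123712
0.082 176 0.10047640530860394
0.088 161 0.10053379885679292
```

View pics/w29.png

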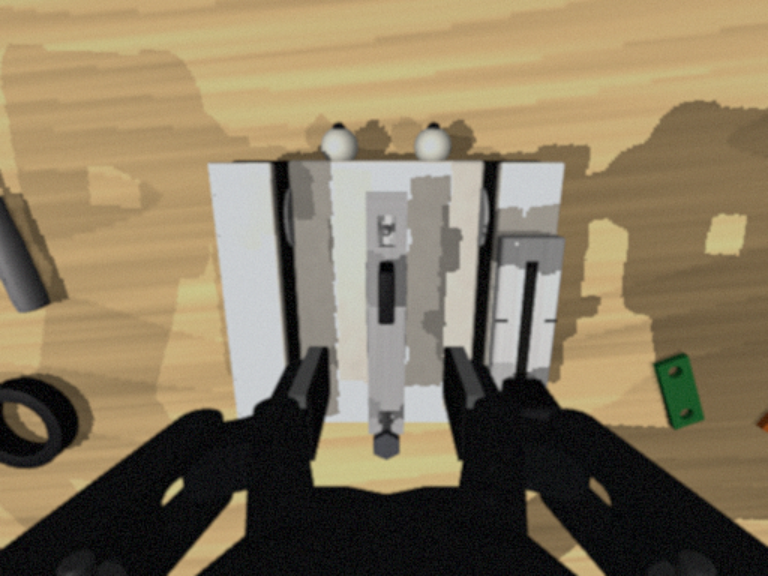

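View pics/s29.png

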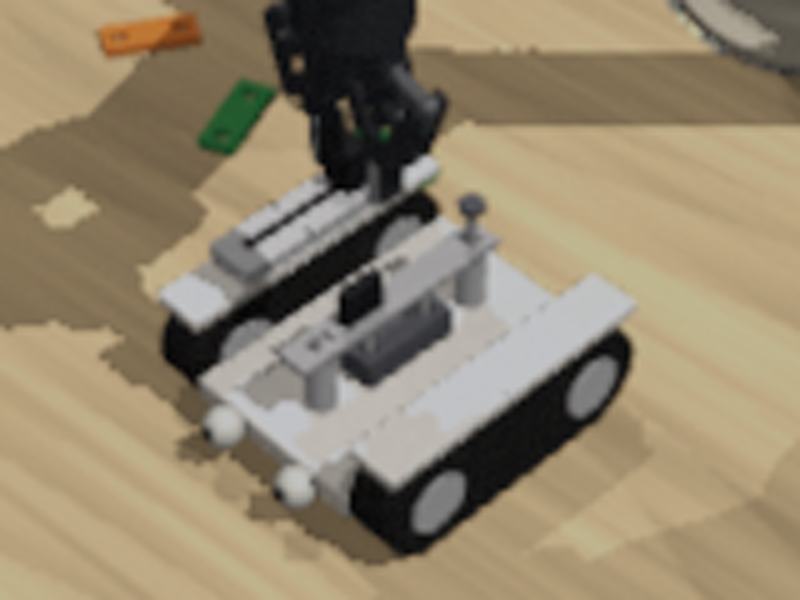

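```bash
python3 - <<'E'
from h import *
plan([.5105,-.0425,.20],85,9)
E
```

```text
t 36.575 pos [0.5892 0.0407 0.2315] yaw -5.11 delta [-0.0787 -0.0832 -0.0315] n 9
{"x":-0.0079,"y":0.01,"z":0.0035,"rx":-0.0001,"ry":0.0001,"rz":-0.1747},
{"x":-0.0095,"y":0.0085,"z":0.0035,"rx":-0.0001,"ry":0.0001,"rz":-0.1747},
{"x":-0.0108,"y":0.0067,"z":0.0035,"rx":-0.0001,"ry":0.0001,"rz":-0.1747},
{"x":-0.0118,"y":0.0047,"z":0.0035,"rx":-0.0001,"ry":0.0001,"rz":-0.1747},
{"x":-0.0125,"y":0.0026,"z":0.0035,"rx":-0.0001,"ry":0.0001,"rz":-0.1747},
{"x":-0.0127,"y":0.0004,"z":0.0035,"rx":-0.0001,"ry":0.0001,"rz":-0.1747},
{"x":-0.0126,"y":-0.0018,"z":0.0035,"rx":-0.0001,"ry":0.0001,"rz":-0.1747},
{"x":-0.0121,"y":-0.004,"z":0.0035,"rx":-0.0001,"ry":0.0001,"rz":-0.1747},
{"x":-0.0112,"y":-0.006,"z":0.0035,"rx":-0.0001,"ry":0.0001,"rz":-0.1747},
```

>>> play_rows --commands '[{"x": -0.0079, "y": 0.01, "z": 0.0035, "rx": 0, "ry": 0, "rz": -0.1747, "grip": -0.2}, {"x": -0.0095, "y": 0.0085, "z": 0.0035, "rx": 0, "ry": 0, "rz": -0.1747, "grip": -0.2}, {"x": -0.0108, "y": 0.0067, "z": 0.0035, "rx": 0, "ry": 0, "rz": -0.1747, "grip": -0.2}, {"x": -0.0118, "y": 0.0047, "z": 0.0035, "rx": 0, "ry": 0, "rz": -0.1747, "grip": -0.2}, {"x": -0.0125, "y": 0.0026, "z": 0.0035, "rx": 0, "ry": 0, "rz": -0.1747, "grip": -0.2}, {"x": -0.0127, "y": 0.0004, "z": 0.0035, "rx": 0, "ry": 0, "rz": -0.1747, "grip": -0.2}, {"x": -0.0126, "y": -0.0018, "z": 0.0035, "rx": 0, "ry": 0, "rz": -0.1747, "grip": -0.2}, {"x": -0.0121, "y": -0.004, "z": 0.0035, "rx": 0, "ry": 0, "rz": -0.1747, "grip": -0.2}, {"x": -0.0112, "y": -0.006, "z": 0.0035, "rx": 0, "ry": 0, "rz": -0.1747, "grip": -0.2}, {"x": 0, "y": 0, "z": 0, "rx": 0, "ry": 0, "rz": 0, "grip": -0.2}, {"x": 0, "y": 0, "z": 0, "rx": 0, "ry": 0, "rz": 0, "grip": -0.2}]' --squeeze 25

```text
time_s: 37.95
position: [0.5111, -0.0425, 0.2003]
tool_rot: [[0.091, 0.996, -0.001], [0.996, -0.091, 0.0], [0.0, -0.001, -1.0]]
ft_force: [0.1, -0.3, 0.2]
grip_width: 0.0509
```

```bash
python3 - <<'E'
from h import *
cv2.imwrite("pics/w30.png",cam("wrist")["color"])
plan([.5105,-.0425,.134],85,2)
E
```

```text
t 38.0 pos [ 0.5111 -0.0424  0.2004] yaw 84.83 delta [-0.0006 -0.0001 -0.0664] n 2
{"x":-0.0001,"y":-0.0003,"z":0.0332,"rx":-0.0003,"ry":-0.0001,"rz":-0.0015},
{"x":-0.0001,"y":-0.0003,"z":0.0332,"rx":-0.0003,"ry":-0.0001,"rz":-0.0015},
```

View pics/w30.png

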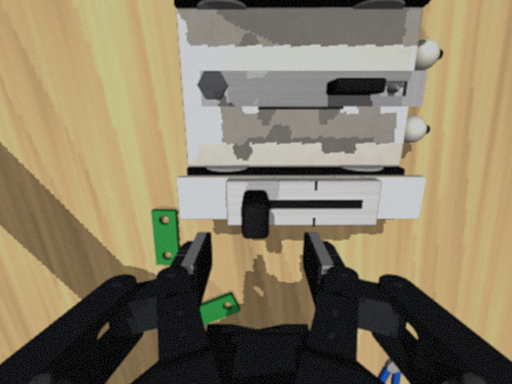

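>>> play_rows --commands '[{"x": 0, "y": -0.0005, "z": 0.0335, "rx": 0, "ry": 0, "rz": -0.003, "grip": -0.2}, {"x": 0, "y": 0, "z": 0.033, "rx": 0, "ry": 0, "rz": 0, "grip": -0.2}, {"x": 0, "y": 0, "z": 0, "rx": 0, "ry": 0, "rz": 0, "grip": 0.2}, {"x": 0, "y": 0, "z": 0, "rx": 0, "ry": 0, "rz": 0, "grip": 1}, {"x": 0, "y": 0, "z": 0, "rx": 0, "ry": 0, "rz": 0, "grip": 1}, {"x": 0, "y": 0, "z": 0, "rx": 0, "ry": 0, "rz": 0, "grip": 1}, {"x": 0, "y": 0, "z": 0, "rx": 0, "ry": 0, "rz": 0, "grip": 1}]'

```text
time_s: 38.88
position: [0.511, -0.0426, 0.1351]
tool_rot: [[0.085, 0.996, 0.002], [0.996, -0.085, -0.0], [-0.0, 0.002, -1.0]]
ft_force: [0.8, 2.4, 5.7]
grip_width: 0.0199
```

```bash
python3 - <<'E'
from h import *
s=env.observe();print(s["time_s"],s["position"],yawof(s["tool_rot"]),s["ft_force"],s["grip_width"])
E
```

```text
38.875 [ 0.51096722 -0.04260676  0.13514184] 85.14345736865204 [0.84393434 2.42758207 5.68608622] 0.019862809910243466
```

>>> play_rows --commands '[{"x": 0, "y": 0.012, "z": 0, "rx": 0, "ry": 0, "rz": 0, "grip": 1}, {"x": 0, "y": 0.012, "z": 0, "rx": 0, "ry": 0, "rz": 0, "grip": 1}, {"x": 0, "y": 0.012, "z": 0, "rx": 0, "ry": 0, "rz": 0, "grip": 1}, {"x": 0, "y": 0.0125, "z": 0, "rx": 0, "ry": 0, "rz": 0, "grip": 1}, {"x": 0, "y": 0, "z": 0, "rx": 0, "ry": 0, "rz": 0, "grip": 1}, {"x": 0, "y": 0, "z": 0, "rx": 0, "ry": 0, "rz": 0, "grip": 1}]'

```text
time_s: 39.62
position: [0.5597, -0.0469, 0.1352]
tool_rot: [[0.085, 0.996, 0.003], [0.996, -0.085, -0.001], [-0.0, 0.003, -1.0]]
ft_force: [1.9, 1.0, 6.1]
grip_width: 0.0194
```

```bash
python3 - <<'E'
from h import *
s=env.observe();print(s["time_s"],s["position"],yawof(s["tool_rot"]),s["ft_force"],s["grip_width"])
im=cam("wrist"); 
cv2.imwrite("pics/c31.png",cv2.resize(im["color"][185:285,190:320],(780,600),interpolation=cv2.INTER_CUBIC))
R=np.array(s["tool_rot"])
np.save("s31.npy",s["position"])
# expected marks in tool frame: from camera
E
```

```text
39.625 [ 0.55973837 -0.04691137  0.13515094] 85.1502398569473 [1.86137837 0.97649652 6.06294029] 0.019410446365848117
```

View pics/c31.png

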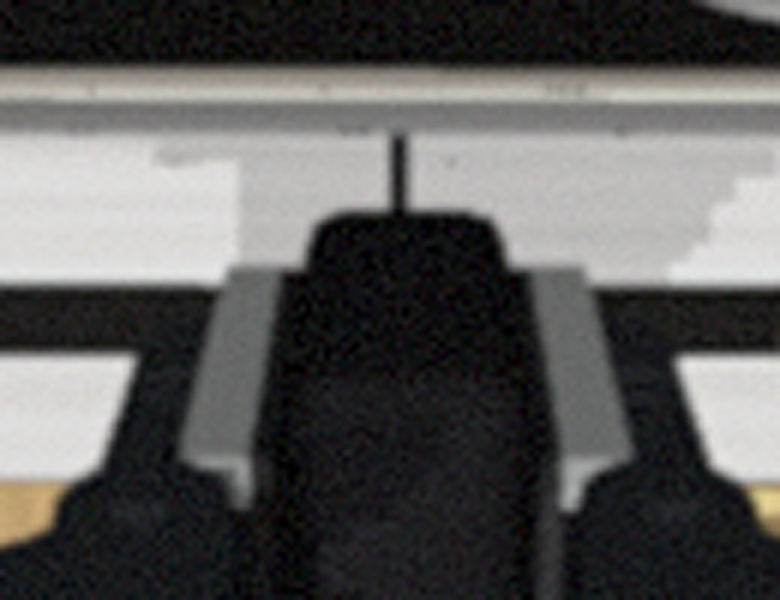

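>>> play_rows --commands '[{"x": 0, "y": 0, "z": 0, "rx": 0, "ry": 0, "rz": 0, "grip": 0.2}, {"x": 0, "y": 0, "z": 0, "rx": 0, "ry": 0, "rz": 0, "grip": -0.1}, {"x": 0, "y": 0, "z": 0, "rx": 0, "ry": 0, "rz": 0, "grip": -0.2}, {"x": 0, "y": 0, "z": -0.03, "rx": 0, "ry": 0, "rz": 0, "grip": -0.2}, {"x": -0.03, "y": 0, "z": -0.05, "rx": 0, "ry": 0, "rz": 0, "grip": -0.2}, {"x": -0.03, "y": 0, "z": 0, "rx": 0, "ry": 0, "rz": 0, "grip": -0.2}, {"x": 0, "y": 0, "z": 0, "rx": 0, "ry": 0, "rz": 0, "grip": -0.2}, {"x": 0, "y": 0, "z": 0, "rx": 0, "ry": 0, "rz": 0, "grip": -0.2}]'

```text
time_s: 40.67
position: [0.5535, -0.106, 0.2137]
tool_rot: [[0.085, 0.996, -0.001], [0.996, -0.085, 0.001], [0.001, -0.001, -1.0]]
ft_force: [-0.1, -0.3, -0.2]
grip_width: 0.0513
```

```bash
python3 - <<'E'
from h import *
s=env.observe();print(s["time_s"],s["position"],yawof(s["tool_rot"]),s["ft_force"],s["grip_width"])
im=cam("wrist"); import pickle; pickle.dump((im,s),open("w32.pkl","wb"))
cv2.imwrite("pics/w32.png",im["color"])
uv=w2px(im,[.559,-.047,.12]); u0,v0=int(uv[0]),int(uv[1]); print(u0,v0)
cv2.imwrite("pics/c32.png",cv2.resize(im["color"][v0-40:v0+40,u0-50:u0+50],(750,600),interpolation=cv2.INTER_CUBIC))
E
```

```text
40.675 [ 0.55348193 -0.10597423  0.21371177] 85.15259752196141 [-0.1456694  -0.34722003 -0.16400538] 0.05130274735513273
256 130
```

View pics/c32.png

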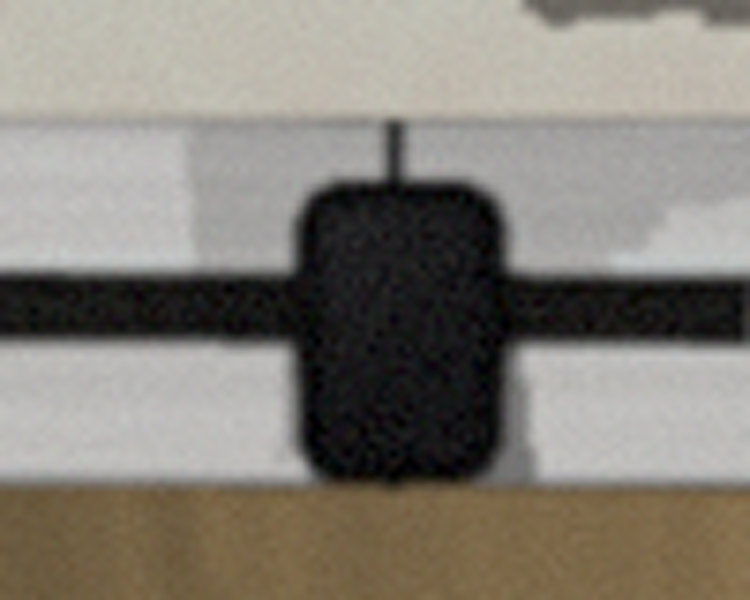

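View pics/w32.png

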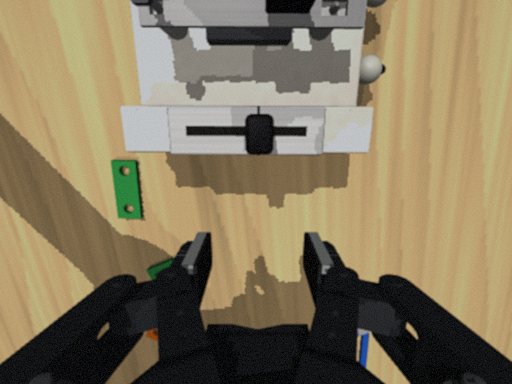

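```bash
python3 - <<'E'
from h import *
t=cam("top"); cv2.imwrite("pics/t33.png",cv2.resize(t["color"][130:260,200:420],(800,473),interpolation=cv2.INTER_CUBIC))
sc=cam("scene"); cv2.imwrite("pics/s33.png",cv2.resize(sc["color"][140:260,170:330],(800,600),interpolation=cv2.INTER_CUBIC))
E
```

```text
(no output)
```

View pics/t33.png

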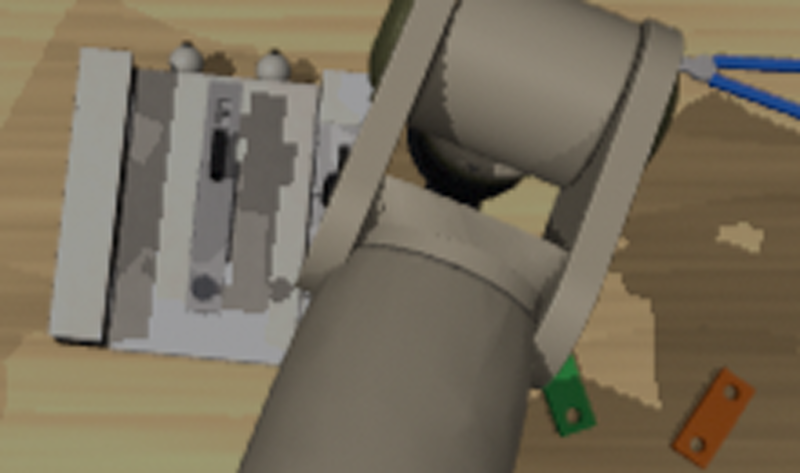

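View pics/s33.png

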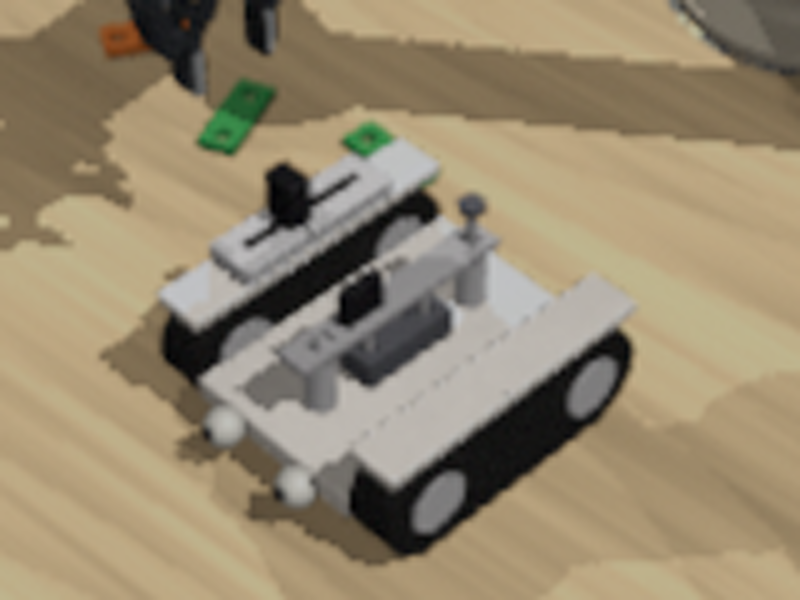

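The stack, strap and slider are all in place, and the arm is clear.

```bash
python3 - <<'E'
from h import *
print(order.close_job())
E
```

```text
the job is handed in; nothing more can be done
None
```

I did all four steps in the order asked and handed the job in at about 41 s; no verdict is reported.

- **Slider back:** I pulled it to the rear stop. It stalled there at about 10 N, and the camera put it 40 mm behind the middle of the track, which is the stop.
- **Plates:** I threaded the three dark plates over the pins. One of them had been knocked about 4 cm aside, so I found it again before picking it up. Depth shows the stack flat, with its top at about 69 mm. A look round found no other dark plates. The green and orange look-alikes and the tools were left alone.
- **Strap:** I swung it over the plates and lowered it onto the stud. Its upper face reads about 100.4 mm along its whole length, so it lies flat on both bosses.
- **Slider forward:** I pushed it to its mark. The checks disagreed slightly: two camera views put it about 0.3 to 0.7 mm ahead of the mark, while the arm's own travel suggested about 1 mm short. I left it there.

Before hand-in, the scene picture showed everything in place and the gripper touching nothing. The arm partly hid the robot from the top camera, so that view was no use as a last check of the slider.

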